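# Press a module lid home on the bench lever press

### The arm

A 6-joint arm with a two-finger parallel gripper is mounted at the origin on the work surface. World frame = base frame: x ahead of the robot, y to its left, z up, the work surface at z = 0. Lengths are in mm, angles in rad, forces in N, time in s.
With the tool pointing down it reaches from about 225 to 875 mm from the base axis. Payload 3.4 kg.
Tool frame: the origin (TCP) lies midway between the tips of the shut fingers; the grasp point (between the pads) lies 19 mm behind it; z points along the fingers, y is the line along which they close (so a half turn about z gives the same grasp; the last joint's range is limited). The gripper opens to 85 mm and grips with 20 to 120 N. Pads are 22 mm wide; open, the fingers measure 114 mm over their backs; the gripper's body (76 mm by 85 mm) begins 54 mm behind the grasp point. The pads swing forward as they close: fully open they stand 13 mm farther back than shut.
Start: joints at [1.152, 0.276, 1.505, -0, 1.361, -0.121], TCP at [168.732, 549.72, 231.328] pointing down, gripper open.
Joint ranges: [-2.89, 2.89], [-0.75, 2.08], [0.22, 2.7], [-1.18, 4.32], [0.11, 2.71], [-2.7, 2.7]. Speed limits (rad/s): [2.57, 2.57, 3.14, 3.14, 3.14, 3.14].

### API

Orientations are given as a unit quaternion [w, x, y, z].
In Python, from rig import sensors, grab_frame, env gives the robot as it stands.
- The arm moves only by the tool arm_command, never from a script. Its argument "steps" is a list of rows, each an object of numbers: "tx", "ty", "tz": the shift along the tool's x, y, z in cm; "yaw": the turn about the tool's z in degrees; "jaw": the finger opening in cm, from 0 to 8.54. A call has 1 to 12 rows; each row shifts and turns the commanded pose from where the row before left it, along the tool's axes as they then stand; what a row does not reach is not made up. A row lasts 1/12 s, in which the tool goes at most 41.7 mm and 7.16 degrees, less where a joint would pass 70% of its speed; a pose out of reach is approached as far as the arm can. A call is refused whole if a number of a shift passes 4.17 or a number of a turn 7.16, either way. A call with a gripper value outside its range is refused whole. The fingers move at their own pace and stop on an object; "squeeze" is the grip in N (left out, the last holds). Time passes only in rows, so rows that do not move let the fingers close. It gives the time, the measured TCP pose, the force, the opening and the grip force at its end, in the units of the state.
- sensors.state(): the state, without advancing time (a new reading comes with each control period).
- grab_frame(name): name is "side" or "top" or "wrist"; returns a dict with "color" (400x640x3 uint8, red, green, blue), "mtx" (3x3 intrinsics, pixels), "D" ([k1, k2, p1, p2, k3] as OpenCV has them; the pictures are not rectified), "camera_from_world" (4x4, takes a point from world to camera coordinates). Camera axes: x right, y down, z forward; pixel columns grow to the right and rows downward; lengths in mm; the calibration is good to about 2 mm. A picture is of the moment at which its call begins. There is no depth.
- env.hand_in(): hands the job in; it is judged then, once.
The state is a dict: "time_s": time; "joint_pos": joint angles; "qd": joint speeds; "tau": joint torques, N m; "tool_pos": TCP position; "tcp_rot": TCP orientation; "contact_force": force on the tool from outside, world axes, zero at the start; "ft_torque": the same for the moment, N m; "grip_width": finger opening in mm; "gripper_force": force on a finger pad.
Only numpy, scipy, OpenCV 4.12 (cv2) and the standard library are available. Lean on these libraries where they do the work, as an engineer would, in place of code of your own. Each camera call takes 0.05 s, during which the arm holds its last target. There are 200 camera calls.

### The job

Two small instrument modules lie on the electronics bench: take the one whose lid still stands proud of its case, lay it lid-up in the nest between the four corner stops of the lever press and let go of it. Then pull the lever by its black block grip all the way down to its stop, hold it there for about a second so that the press (not your fingers) pushes the lid home, and ease the sprung lever back up slowly, over about two seconds and never letting it fly, until it stands fully home. Finish hands off with the module left in the nest and everything else on the bench left where it was.

Things in the scene. Friction and masses are not known exactly. Their poses are not given: they have to be found in the camera images.
- module_mid (a point): Module to press: grey case 90 x 44 x 36 mm (x, y, z), about 0.2 kg, with a black flat lid 80 x 34 mm inside its rim, standing 7 to 9 mm proud of it; grip the case across its 44 mm width, about half-way up. The point is the centre of the case, 18 mm above its underside; x along its length, y across, z up through the lid.
- lid (a joint): How far the lid of that module has been pushed into its case, m: it starts at 0 to 0.002, the rim stop is at 0.008 (lid 1 mm above the rim). It moves only under about 8 N or more and stays where pushed; home is 0.006 or more.
- finished_mid (a point): The other, finished module: same case and lid, but with the lid already home (1 mm above the rim). Leave it alone. Point and axes as for the first module.
- nest (a point): Centre of the nest floor of the lever press (top of its 20 mm thick base plate, 260 x 130 mm); z up, x along the press from the nest to the hinge. Four L-shaped corner stops 10 mm high leave the module 3 mm play at each end and side; its length lies along x, either way round. Each long side is open for 80 mm between the stops, for fingers. With the lever home the nest is clear from above.
- hinge (a point): Lever's hinge axis, on the press 120 mm along +x from the nest centre and 37.5 mm above the nest floor; x, y, z parallel to the nest's, the hinge axis is y. Two cheek plates, 52 mm apart over their outsides, rise 18 mm above this point.
- grip (a point): Centre of the black block grip on the end of the aluminium lever (bar 14 mm wide along y, 16 mm thick): 40 mm wide along the nest's y with flat sides to pinch, 40 mm along the bar, 30 mm thick. It is 242 mm from the hinge axis. Home: straight above the hinge (242 mm up). Fully down: 240 mm from the hinge along the nest's -x and 30 mm above it. It swings in the plane of the nest's x and z.
- lever (a joint): Lever angle, rad: 0 home (upright, held there by its spring), growing as the grip is pulled towards the nest's -x and down, to the lower stop at 1.45. The spring pulls back with about 3 N at the grip at home, 7 N at the bottom; the lid adds about 4 N over the last 0.07. Let go, it flies back. A rubber foot under the bar pushes the lid home only within 0.01 rad of the lower stop.
- spool_mid (a point): White spool of solder, 54 mm diameter, 50 mm high; its centre. Bystander.
- board_mid (a point): Small green circuit board with parts, 45 x 32 x 15 mm; 7 mm above its underside. Bystander.
- meter_mid (a point): Orange hand multimeter lying face up, 150 x 75 x 36 mm; its centre. Bystander.
- flux_mid (a point): Small jar, 44 mm diameter, 85 mm high; its centre. Bystander.
- driver_grip (a point): Screwdriver, 170 mm long, lying; its handle. Bystander.
Things that resemble listed ones, but are neither listed nor needed, are in the scene too. What is shaped like the part that bears module_mid but orange or purple is not meant.

How it is judged:
By the outcome, as a careful person would: the job done as asked, in the order asked, and still so for the second after the job is handed in, with the robot touching nothing.
It also fails if it takes over 70 s, if anything falls off the work surface, if the arm or the gripper's body presses on something with over 40 N, if the wrist force passes 120 N, or if a joint passes its speed limit or range.

## Working session

There is one attempt and no reset: what is moved stays moved. The work goes in short steps, Python scripts to look and compute and a tool call to move; the robot and the scene stay as the last step left them, time stands still between calls to the robot, and variables do not carry over. Pictures are saved under pics/ and viewed, at most 10 in all, crops included, and the job is handed in when it is done.

Besides the shell and the picture viewer there is one more tool, called in YAML: its name, and indented under it one key for each argument. arm_command: Moves the arm, as the interface text tells. Its arguments: {"type":"object","properties":{"steps":{"type":"array"},"squeeze":{"type":"number"}},"required":["steps"]}

```bash
ls; mkdir -p pics; python3 - <<'E'
from rig import sensors, grab_frame
import cv2,numpy as np,pickle
s=sensors.state(); print(s)
for n in ("top","side"):
    f=grab_frame(n); pickle.dump(f,open(f"pics/{n}0.pkl","wb"))
    cv2.imwrite(f"pics/{n}0.png",f["color"][:,:,::-1])
    print(n,f["mtx"],f["D"],f["camera_from_world"])
E
```

```text
pics
{'time_s': 0.0, 'joint_pos': array([ 1.15197610e+00,  2.76610223e-01,  1.50617920e+00, -1.99917382e-05,
        1.36068915e+00, -1.21020894e-01]), 'qd': array([0.00046114, 0.00013521, 0.00072908, 0.00061022, 0.0005916 ,
       0.00257123]), 'tau': array([-1.75370544e-03, -4.16771686e+01, -2.45820451e+01, -2.37594977e-04,
        1.08690889e-02, -6.67331577e-07]), 'tool_pos': array([168.51397731, 549.17987981, 230.4126741 ]), 'tcp_rot': array([-2.42024494e-04,  1.48347925e-01,  9.88934782e-01, -9.11422936e-04]), 'contact_force': array([ 0.78298684,  1.13250379, -0.08492489]), 'ft_torque': array([-0.03871948,  0.02431736,  0.03645982]), 'gripper_force': 0.0, 'grip_width': 85.31847561576934}
top [[416.3193718    0.         323.01990655]
 [  0.         416.3193718  200.23260106]
 [  0.           0.           1.        ]] [-0.00820071  0.          0.          0.          0.        ] [[-3.21602218e-03 -9.99973970e-01 -6.45881396e-03 -1.06998098e+02]
 [-9.87647102e-01  4.18810379e-03 -1.56638632e-01  5.97918249e+02]
 [ 1.56661605e-01  5.87527557e-03 -9.87634863e-01  1.09306129e+03]
 [ 0.00000000e+00  0.00000000e+00  0.00000000e+00  1.00000000e+00]]
side [[479.07793124   0.         318.79740517]
 [  0.         479.07793124 194.1508045 ]
 [  0.           0.           1.        ]] [0.00448299 0.         0.         0.         0.        ] [[ 9.92942146e-01  1.18576958e-01  2.32383903e-03 -5.51478212e+02]
 [ 7.81882033e-02 -6.39749625e-01 -7.64595986e-01  2.55850444e+01]
 [-8.91767910e-02  7.59381276e-01 -6.44505685e-01  1.78976438e+03]
 [ 0.00000000e+00  0.00000000e+00  0.00000000e+00  1.00000000e+00]]
```

View pics/top0.png

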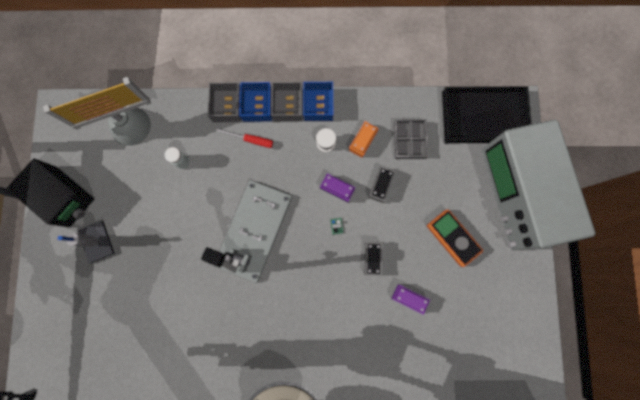

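View pics/side0.png

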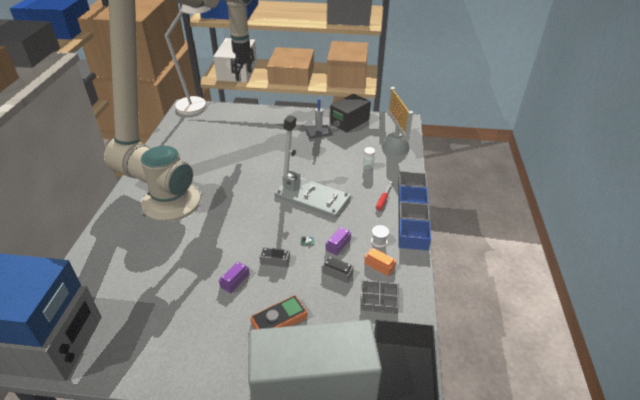

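```bash
python3 - <<'E'
import cv2,numpy as np
t=cv2.imread("pics/top0.png");s=cv2.imread("pics/side0.png")
R=lambda im,x,y,w,h,k:cv2.resize(im[y:y+h,x:x+w],None,fx=k,fy=k,interpolation=cv2.INTER_CUBIC)
a=R(t,195,175,100,110,5)   # press
b=np.vstack([R(t,355,160,60,50,5),R(t,350,235,60,50,5)])
b=cv2.copyMakeBorder(b,0,50,0,0,cv2.BORDER_CONSTANT)
cv2.imwrite("pics/c1.png",np.hstack([a,b]))
a=R(s,255,240,110,50,7)
cv2.imwrite("pics/c2.png",np.vstack([a,cv2.copyMakeBorder(R(s,270,170,90,50,5),0,0,0,320,cv2.BORDER_CONSTANT)]))
E
```

```text
(no output)
```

View pics/c1.png

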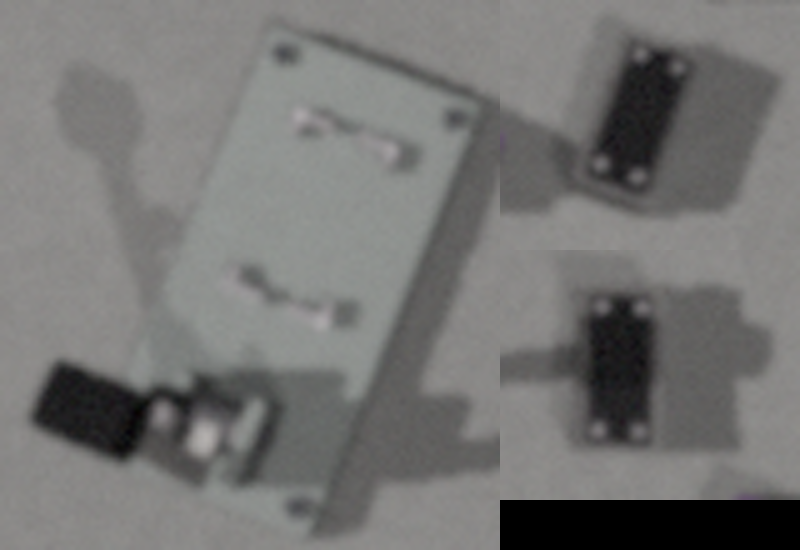

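View pics/c2.png

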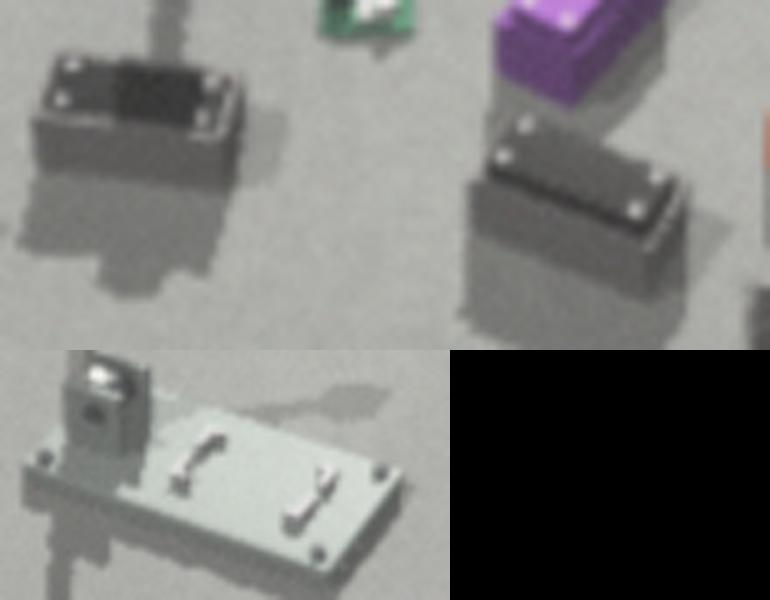

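The module with the proud lid is the one at top-view (382,183). In the side view its lid shows a dark step, while the other's lid sits inside its rim. The nest centre is near (259,218) in the top view, and the hinge end is at about (240,260).

```bash
cat > h.py <<'E'
import cv2,numpy as np,pickle
from scipy.spatial.transform import Rotation as Ro
def p2w(f,uv,z):
    uv=np.array(uv,float).reshape(-1,1,2)
    n=cv2.undistortPoints(uv,f["mtx"],np.array(f["D"])).reshape(-1,2)
    T=np.array(f["camera_from_world"]);R,t=T[:3,:3],T[:3,3]
    c=-R.T@t; d=np.c_[n,np.ones(len(n))]@R
    return c+d*((z-c[2])/d[:,2])[:,None]
def w2p(f,P):
    T=np.array(f["camera_from_world"])
    return cv2.projectPoints(np.array(P,float).reshape(-1,1,3),cv2.Rodrigues(T[:3,:3])[0],T[:3,3],f["mtx"],np.array(f["D"]))[0].reshape(-1,2)
def tool(s): 
    q=s["tcp_rot"]; return Ro.from_quat([q[1],q[2],q[3],q[0]]).as_matrix()
def delta(s,P):  # world target TCP -> shift in tool axes, cm
    return tool(s).T@(np.array(P)-s["tool_pos"])/10
E
python3 - <<'E'
from h import *
from rig import sensors
f=pickle.load(open("pics/top0.pkl","rb"));np.set_printoptions(precision=1,suppress=True)
o=lambda l,x,y,dy=0:[((u-x[0])/5+x[1],(v-y[0])/5+y[1]) for u,v in l]
m=p2w(f,o([(632,42),(692,55),(650,192),(585,172)],(500,355),(0,160)),44);print("mod",m,m.mean(0))
sc=p2w(f,o([(640,53),(678,66),(638,176),(600,162)],(500,355),(0,160)),44);print("screws",sc.mean(0),sc)
m=p2w(f,o([(604,305),(640,305),(638,428),(597,428)],(500,350),(250,235)),37);print("fin",m.mean(0))
b=p2w(f,o([(270,22),(488,97),(310,537)],(0,195),(0,175)),20);print("base",b,"centre",(b[0]+b[2])/2)
n=p2w(f,o([(300,118),(405,155),(335,312),(240,275)],(0,195),(0,175)),29);print("nest",n,n.mean(0))
g=p2w(f,o([(92,413)],(0,195),(0,175)),300);print("grip",g)
s=sensors.state();print(tool(s))
E
```

```text
mod [[ 686.7 -271.6   44. ]
 [ 679.2 -304.7   44. ]
 [ 602.3 -279.3   44. ]
 [ 613.6 -243.9   44. ]] [ 645.5 -274.9   44. ]
screws [ 646.  -274.5   44. ] [[ 680.5 -275.9   44. ]
 [ 673.  -296.7   44. ]
 [ 611.3 -273.    44. ]
 [ 619.2 -252.3   44. ]]
fin [ 439.9 -246.2   37. ]
base [[662.3 100.2  20. ]
 [618.7 -23.6  20. ]
 [376.1  71.4  20. ]] centre [519.2  85.8  20. ]
nest [[605.7  80.4  29. ]
 [584.7  21.5  29. ]
 [497.7  58.7  29. ]
 [518.3 111.5  29. ]] [551.6  68.1  29. ]
grip [[437.4 117.8 300. ]]
[[-1.   0.3 -0. ]
 [ 0.3  1.  -0. ]
 [ 0.  -0.  -1. ]]
```

arm_command:
  steps:
    - {"tz": -3.4, "yaw": 4.3}
    - {"tz": -3.4}
    - {"tz": -3.4}
    - {"tz": -3.4}
    - {"tz": -3.4}

```text
schema error: expected keys tx, ty, tz, yaw, jaw
```

arm_command:
  steps:
    - {"tx": -2.9, "ty": -1.7}
    - {"tx": -2.9, "ty": -1.7}
    - {"tx": -2.9, "ty": -1.7}
    - {"tx": -2.9, "ty": -1.7}
    - {"tx": -2.9, "ty": -1.7}
    - {"tx": -2.9, "ty": -1.7}
    - {"tx": -2.9, "ty": -1.7}
    - {"tx": -2.9, "ty": -1.7}
    - {"tx": -2.9, "ty": -1.7}
    - {"tx": -2.9, "ty": -1.7}
    - {"tx": -2.9, "ty": -1.7}
    - {"tx": -2.9, "ty": -1.7}

```text
schema error: expected keys tx, ty, tz, yaw, jaw
```

arm_command:
  steps:
    - {"tx": -2.9, "ty": -1.7}
    - {"tx": -2.9, "ty": -1.7}
    - {"tx": -2.9, "ty": -1.7}
    - {"tx": -2.9, "ty": -1.7}
    - {"tx": -2.9, "ty": -1.7}
    - {"tx": -2.9, "ty": -1.7}
    - {"tx": 0}
    - {"tx": 0}

```text
schema error: expected keys tx, ty, tz, yaw, jaw
```

```bash
python3 - <<'E'
from h import *
from rig import sensors,grab_frame
s=sensors.state();print(s["tool_pos"],s["joint_pos"],s["time_s"]);print(tool(s).round(3))
f=grab_frame("wrist");pickle.dump(f,open("pics/w1.pkl","wb"));w=f["color"][:,:,::-1]
g=grab_frame("side")["color"][:,:,::-1]
cv2.imwrite("pics/w1.png",np.vstack([cv2.resize(w,None,fx=1,fy=1),cv2.copyMakeBorder(g[0:200,:],0,0,0,0,cv2.BORDER_CONSTANT)]))
E
```

```text
[168.51383972 549.24453162 230.51970274] [ 1.15203189e+00  2.76529365e-01  1.50602631e+00 -3.51289126e-05
  1.36071067e+00 -1.21024060e-01] 0.1
[[-0.956  0.293 -0.001]
 [ 0.293  0.956 -0.002]
 [ 0.    -0.002 -1.   ]]
```

View pics/w1.png

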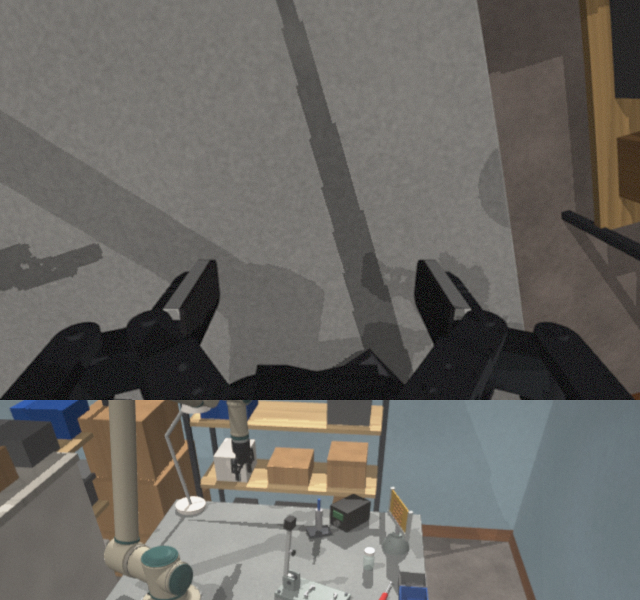

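The arm didn't move, because every row needs all five keys. The wrist picture shows the fingers at (190,300) and (440,300), with the camera looking at the bench ahead of them.

arm_command:
  steps:
    - {"tx": 0, "ty": 0, "tz": -3.4, "yaw": 4.3, "jaw": 8.5}
    - {"tx": 0, "ty": 0, "tz": -3.4, "yaw": 0, "jaw": 8.5}
    - {"tx": 0, "ty": 0, "tz": -3.4, "yaw": 0, "jaw": 8.5}
    - {"tx": 0, "ty": 0, "tz": -3.4, "yaw": 0, "jaw": 8.5}
    - {"tx": 0, "ty": 0, "tz": -3.4, "yaw": 0, "jaw": 8.5}

```text
time_s: 0.62
tool_pos: [168.5, 549.3, 402.8]
tcp_rot: [-0.0, 0.185, 0.983, -0.0]
contact_force: [0.3, 1.0, -0.4]
grip_width: 84.7
gripper_force: 0.0
```

arm_command:
  steps:
    - {"tx": -2.9, "ty": -1.7, "tz": 0, "yaw": 0, "jaw": 8.5}
    - {"tx": -2.9, "ty": -1.7, "tz": 0, "yaw": 0, "jaw": 8.5}
    - {"tx": -2.9, "ty": -1.7, "tz": 0, "yaw": 0, "jaw": 8.5}
    - {"tx": -2.9, "ty": -1.7, "tz": 0, "yaw": 0, "jaw": 8.5}
    - {"tx": -2.9, "ty": -1.7, "tz": 0, "yaw": 0, "jaw": 8.5}
    - {"tx": -2.9, "ty": -1.7, "tz": 0, "yaw": 0, "jaw": 8.5}
    - {"tx": -2.9, "ty": -1.7, "tz": 0, "yaw": 0, "jaw": 8.5}
    - {"tx": -2.9, "ty": -1.7, "tz": 0, "yaw": 0, "jaw": 8.5}
    - {"tx": -2.9, "ty": -1.7, "tz": 0, "yaw": 0, "jaw": 8.5}
    - {"tx": -2.9, "ty": -1.7, "tz": 0, "yaw": 0, "jaw": 8.5}
    - {"tx": -2.9, "ty": -1.7, "tz": 0, "yaw": 0, "jaw": 8.5}
    - {"tx": -2.9, "ty": -1.7, "tz": 0, "yaw": 0, "jaw": 8.5}

```text
time_s: 1.62
tool_pos: [419.1, 231.5, 401.3]
tcp_rot: [-0.0, 0.185, 0.983, 0.0]
contact_force: [1.3, 1.9, 0.4]
grip_width: 85.1
gripper_force: 0.0
```

arm_command:
  steps:
    - {"tx": -2.9, "ty": -1.7, "tz": 0, "yaw": 0, "jaw": 8.5}
    - {"tx": -2.9, "ty": -1.7, "tz": 0, "yaw": 0, "jaw": 8.5}
    - {"tx": -2.9, "ty": -1.7, "tz": 0, "yaw": 0, "jaw": 8.5}
    - {"tx": -2.9, "ty": -1.7, "tz": 0, "yaw": 0, "jaw": 8.5}
    - {"tx": -2.9, "ty": -1.7, "tz": 0, "yaw": 0, "jaw": 8.5}
    - {"tx": -2.9, "ty": -1.7, "tz": 0, "yaw": 0, "jaw": 8.5}
    - {"tx": 0, "ty": 0, "tz": 0, "yaw": 0, "jaw": 8.5}
    - {"tx": 0, "ty": 0, "tz": 0, "yaw": 0, "jaw": 8.5}

```text
time_s: 2.28
tool_pos: [544.1, 73.2, 400.2]
tcp_rot: [-0.001, 0.187, 0.982, -0.0]
contact_force: [-0.6, 1.2, -0.2]
grip_width: 84.9
gripper_force: 0.0
```

```bash
python3 - <<'E'
from h import *
from rig import sensors,grab_frame
s=sensors.state();print(s["tool_pos"],s["joint_pos"],s["time_s"]);print(tool(s).round(3))
f=grab_frame("wrist");pickle.dump(f,open("pics/w2.pkl","wb"));w=f["color"][:,:,::-1]
T=f["camera_from_world"];print(T.round(3),-T[:3,:3].T@T[:3,3],f["mtx"])
np.set_printoptions(precision=1,suppress=True)
print(w2p(f,[[551.6,68.1,20],[646,-274,44],s["tool_pos"],[440,112,300]]))
g=grab_frame("side")["color"][:,:,::-1]
cv2.imwrite("pics/w2.png",np.vstack([w,g[0:200,:]]))
E
```

```text
[544.13187664  73.17493636 400.19474038] [ 6.78802783e-03  1.91872382e-01  1.21354155e+00  2.21748880e-04
  1.73827452e+00 -1.18813127e+00] 2.2833
[[-0.93   0.367 -0.002]
 [ 0.367  0.93   0.   ]
 [ 0.002 -0.001 -1.   ]]
[[ 3.66000e-01  9.31000e-01 -1.00000e-03 -2.67192e+02]
 [ 8.88000e-01 -3.49000e-01  2.99000e-01 -5.47873e+02]
 [ 2.78000e-01 -1.11000e-01 -9.54000e-01  3.96999e+02]
 [ 0.00000e+00  0.00000e+00  0.00000e+00  1.00000e+00]] [474.22461027 101.28098424 542.23476359] [[338.71765882   0.         316.56414816]
 [  0.         338.71765882 198.52339665]
 [  0.           0.           1.        ]]
[[315.3 149.5]
 [146.7 278.6]
 [315.7 261.6]
 [313.1  36. ]]
```

View pics/w2.png

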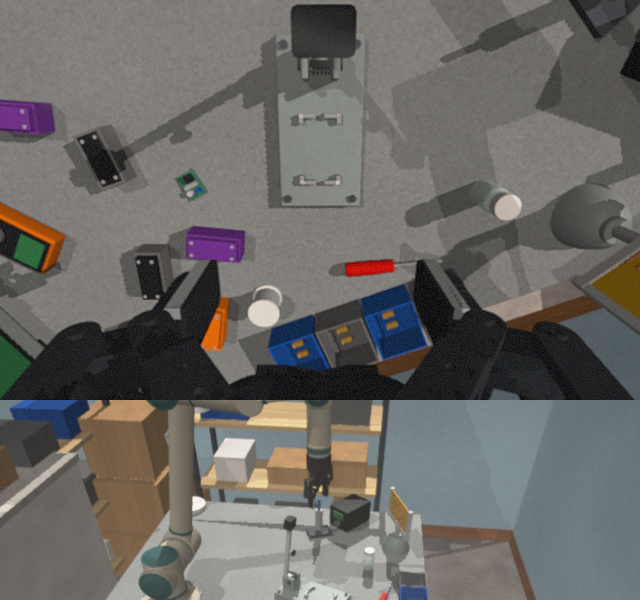

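```bash
python3 - <<'E'
from h import *
w=cv2.imread("pics/w2.png")
R=lambda x,y,w_,h:cv2.resize(w[y:y+h,x:x+w_],None,fx=5,fy=5,interpolation=cv2.INTER_CUBIC)
a=R(270,100,105,112);b=R(125,238,55,112)
cv2.imwrite("pics/c3.png",np.hstack([a,b]))
E
```

```text
(no output)
```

View pics/c3.png

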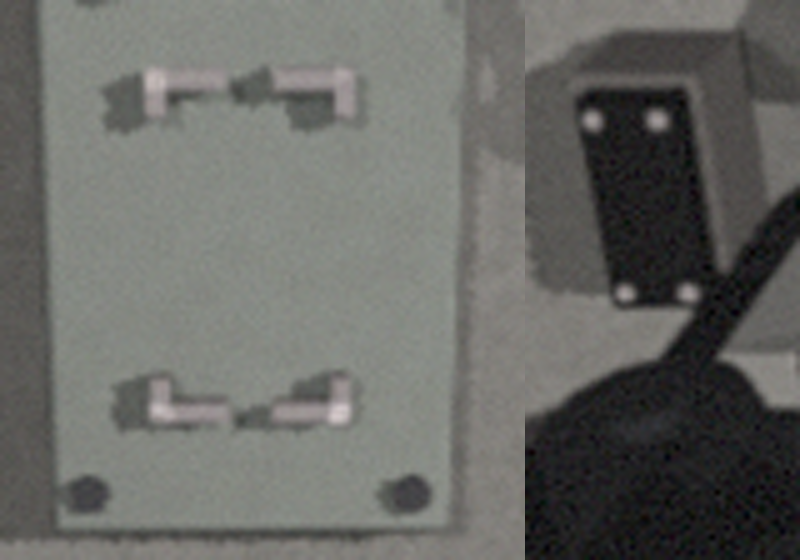

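```bash
python3 - <<'E'
from h import *
np.set_printoptions(precision=1,suppress=True)
f=pickle.load(open("pics/w2.pkl","rb"))
n=p2w(f,[(u/5+270,v/5+100) for u,v in [(143,68),(355,68),(352,425),(148,425)]],30)
print(n,n.mean(0)); d=n[2]+n[3]-n[0]-n[1]; print("ang",np.degrees(np.arctan2(d[1],d[0])),np.linalg.norm(d)/2,np.linalg.norm(n[0]-n[1]))
b=p2w(f,[(u/5+270,v/5+100) for u,v in [(55,528),(450,525)]],20);e=b[1]-b[0];print("edge",b,np.degrees(np.arctan2(e[1],e[0])),np.linalg.norm(e))
m=p2w(f,[((u-525)/5+125,v/5+238) for u,v in [(592,120),(657,120),(688,293),(626,293)]],44)
print(m,m.mean(0)); d=m[2]+m[3]-m[0]-m[1]; print("ang",np.degrees(np.arctan2(d[1],d[0])))
E
```

```text
[[491.7  65.3  30. ]
 [514.5 123.4  30. ]
 [616.2  84.8  30. ]
 [592.9  25.4  30. ]] [553.8  74.7  30. ]
ang -21.1528256748457 108.80957834731333 62.411595937755585
edge [[616.2 -17.5  20. ]
 [662.2 102.5  20. ]] 69.00545539577955 128.48944245131318
[[ 613.8 -271.1   44. ]
 [ 621.6 -250.7   44. ]
 [ 683.4 -274.3   44. ]
 [ 675.7 -294.5   44. ]] [ 648.6 -272.7   44. ]
ang -20.810559310802315
```

arm_command:
  steps:
    - {"tx": -1.87, "ty": -2.36, "tz": -2, "yaw": -0.5, "jaw": 8.5}
    - {"tx": -1.87, "ty": -2.36, "tz": -2, "yaw": 0, "jaw": 8.5}
    - {"tx": -1.87, "ty": -2.36, "tz": -2, "yaw": 0, "jaw": 8.5}
    - {"tx": -1.87, "ty": -2.36, "tz": -2, "yaw": 0, "jaw": 8.5}
    - {"tx": -1.87, "ty": -2.36, "tz": -2, "yaw": 0, "jaw": 8.5}
    - {"tx": -1.87, "ty": -2.36, "tz": -2, "yaw": 0, "jaw": 8.5}
    - {"tx": -1.87, "ty": -2.36, "tz": -2, "yaw": 0, "jaw": 8.5}
    - {"tx": -1.87, "ty": -2.36, "tz": -2, "yaw": 0, "jaw": 8.5}
    - {"tx": -1.87, "ty": -2.36, "tz": -2, "yaw": 0, "jaw": 8.5}
    - {"tx": -1.87, "ty": -2.36, "tz": -2, "yaw": 0, "jaw": 8.5}
    - {"tx": -1.87, "ty": -2.36, "tz": -2, "yaw": 0, "jaw": 8.5}
    - {"tx": -1.87, "ty": -2.36, "tz": -2, "yaw": 0, "jaw": 8.5}

```text
time_s: 3.38
tool_pos: [613.2, -251.8, 585.9]
tcp_rot: [0.019, 0.18, 0.984, -0.003]
contact_force: [0.9, -0.4, 0.2]
grip_width: 85.0
gripper_force: 0.0
```

arm_command:
  steps:
    - {"tx": 0, "ty": 0, "tz": 0, "yaw": 0, "jaw": 8.5}
    - {"tx": 0, "ty": 0, "tz": 0, "yaw": 0, "jaw": 8.5}
    - {"tx": 0, "ty": 0, "tz": 0, "yaw": 0, "jaw": 8.5}

```text
time_s: 3.63
tool_pos: [612.2, -250.3, 588.4]
tcp_rot: [0.021, 0.18, 0.983, -0.003]
contact_force: [-0.4, 0.4, -0.4]
grip_width: 85.3
gripper_force: 0.0
```

```bash
python3 - <<'E'
from h import *
from rig import sensors,grab_frame
np.set_printoptions(precision=2,suppress=True)
s=sensors.state();print(s["tool_pos"],s["joint_pos"],s["time_s"]);print(tool(s).round(3))
f=grab_frame("wrist");pickle.dump(f,open("pics/w3.pkl","wb"));w=f["color"][:,:,::-1]
cv2.imwrite("pics/w3.png",w)
p=w2p(f,[[648.6,-272.7,44],s["tool_pos"]]);print(p)
x,y=(p[0]-[80,75]).astype(int);y=max(0,min(y,250))
print(x,y);cv2.imwrite("pics/c4.png",cv2.resize(w[y:y+150,x:x+160],None,fx=4,fy=4,interpolation=cv2.INTER_CUBIC))
E
```

```text
[ 612.19 -250.26  588.43] [-0.5   0.52  0.22  0.01  2.36 -1.7 ] 3.6333
[[-0.93  0.35  0.04]
 [ 0.35  0.94 -0.01]
 [-0.04  0.   -1.  ]]
[[312.35 140.94]
 [315.86 261.68]]
232 65
```

View pics/c4.png

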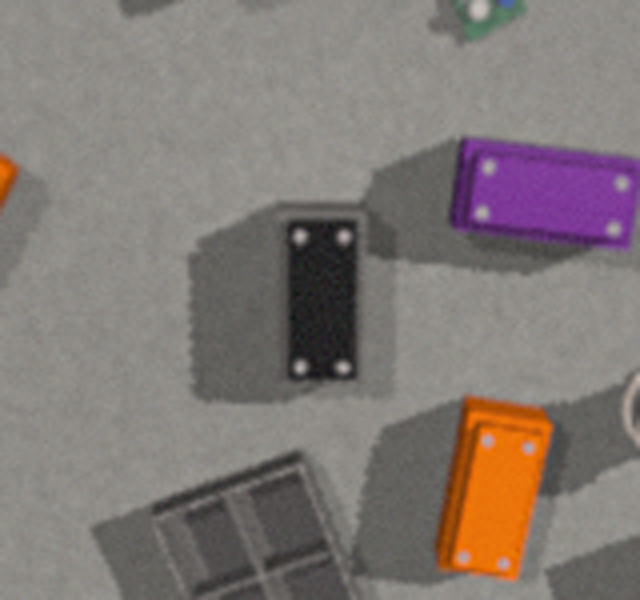

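The module is at crop (322,300), image (312,140), aligned with the tool. I had the tz sign wrong, so the arm went up to its limit. I'll bring it back down.

arm_command:
  steps:
    - {"tx": 0, "ty": 0, "tz": 4, "yaw": 0, "jaw": 8.5}
    - {"tx": 0, "ty": 0, "tz": 4, "yaw": 0, "jaw": 8.5}
    - {"tx": 0, "ty": 0, "tz": 4, "yaw": 0, "jaw": 8.5}
    - {"tx": 0, "ty": 0, "tz": 4, "yaw": 0, "jaw": 8.5}
    - {"tx": 0, "ty": 0, "tz": 4, "yaw": 0, "jaw": 8.5}
    - {"tx": 0, "ty": 0, "tz": 0, "yaw": 0, "jaw": 8.5}
    - {"tx": 0, "ty": 0, "tz": 0, "yaw": 0, "jaw": 8.5}

```text
time_s: 4.27
tool_pos: [619.8, -253.1, 396.8]
tcp_rot: [0.017, 0.18, 0.983, -0.002]
contact_force: [0.5, -0.6, 2.4]
grip_width: 84.5
gripper_force: 0.0
```

```bash
python3 - <<'E'
from h import *
from rig import sensors
np.set_printoptions(precision=3,suppress=True)
s=sensors.state();print(s["tool_pos"],s["joint_pos"],s["time_s"]);print(tool(s))
f=pickle.load(open("pics/w3.pkl","rb"))
m=p2w(f,[(u/4+232,v/4+65) for u,v in [(300,237),(344,237),(344,368),(300,368)]],44);print(m.mean(0),m)
print(delta(s,[648.6,-272.7,200]))
E
```

```text
[ 619.814 -253.148  396.841] [-0.495  0.373  0.966  0.006  1.769 -1.702] 4.2667
[[-0.935  0.354  0.033]
 [ 0.354  0.935 -0.011]
 [-0.034  0.002 -0.999]]
[ 648.604 -272.376   44.   ] [[ 613.712 -270.752   44.   ]
 [ 621.448 -250.282   44.   ]
 [ 683.622 -273.667   44.   ]
 [ 675.635 -294.805   44.   ]]
[-2.706 -0.839 19.788]
```

arm_command:
  steps:
    - {"tx": -0.69, "ty": -0.29, "tz": 4, "yaw": 0, "jaw": 8.5}
    - {"tx": -0.69, "ty": -0.29, "tz": 4, "yaw": 0, "jaw": 8.5}
    - {"tx": -0.7, "ty": -0.3, "tz": 4, "yaw": 0, "jaw": 8.5}
    - {"tx": 0, "ty": 0, "tz": 4, "yaw": 0, "jaw": 8.5}
    - {"tx": 0, "ty": 0, "tz": 4, "yaw": 0, "jaw": 8.5}
    - {"tx": 0, "ty": 0, "tz": 4, "yaw": 0, "jaw": 8.5}
    - {"tx": 0, "ty": 0, "tz": 4, "yaw": 0, "jaw": 8.5}
    - {"tx": 0, "ty": 0, "tz": 2.5, "yaw": 0, "jaw": 8.5}
    - {"tx": 0, "ty": 0, "tz": 0, "yaw": 0, "jaw": 8.5}
    - {"tx": 0, "ty": 0, "tz": 0, "yaw": 0, "jaw": 8.5}

```text
time_s: 5.1
tool_pos: [652.8, -276.8, 98.6]
tcp_rot: [0.023, 0.181, 0.983, -0.004]
contact_force: [-0.0, 0.1, 0.2]
grip_width: 85.1
gripper_force: 0.0
```

```bash
python3 - <<'E'
from h import *
from rig import sensors,grab_frame
np.set_printoptions(precision=3,suppress=True)
s=sensors.state();print(s["tool_pos"],s["joint_pos"],s["time_s"]);print(tool(s))
print(delta(s,[649.2,-272.7,3]))
f=grab_frame("wrist");pickle.dump(f,open("pics/w4.pkl","wb"));w=f["color"][:,:,::-1];cv2.imwrite("pics/w4.png",w)
R=cv2.resize(w[100:400,150:480],None,fx=2,fy=2,interpolation=cv2.INTER_CUBIC)[:600];cv2.imwrite("pics/c5.png",R)
E
```

```text
[ 652.843 -276.844   98.64 ] [-0.502  0.536  1.423  0.007  1.135 -1.712] 5.1
[[-0.934  0.356  0.044]
 [ 0.355  0.935 -0.017]
 [-0.047 -0.    -0.999]]
[0.94  0.261 9.53 ]
```

View pics/c5.png

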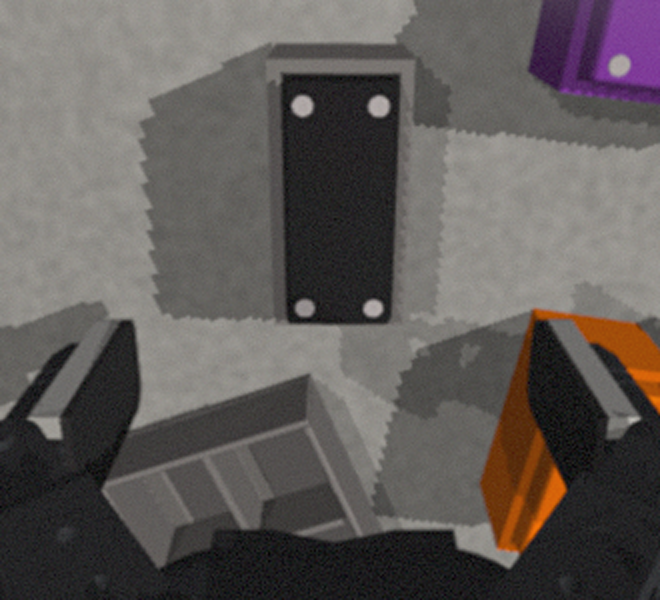

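```bash
python3 - <<'E'
from h import *
from rig import sensors
np.set_printoptions(precision=1,suppress=True)
s=sensors.state();f=pickle.load(open("pics/w4.pkl","rb"))
m=p2w(f,[(u/2+150,v/2+100) for u,v in [(303,106),(379,106),(373,308),(305,308)]],44);print(m.mean(0),m)
d=m[2]+m[3]-m[0]-m[1]; print("ang",np.degrees(np.arctan2(d[1],d[0])))
T=tool(s);c=m.mean(0)
f=pickle.load(open("pics/w3.pkl","rb"))
o=p2w(f,[(u/4+232,v/4+65) for u,v in [(468,400),(550,412),(520,578),(438,570)]],36)
t=p2w(f,[(u/4+232,v/4+65) for u,v in [(155,510),(302,460),(355,590)]],25)
print("orange rel tool xy",(o-c)@T[:,:2],"tray",(t-c)@T[:,:2])
c[2]=0;print(delta(s,c+[.8,-.3,3]))
E
```

```text
[ 647.8 -272.4   44. ] [[ 613.  -270.7   44. ]
 [ 620.8 -250.2   44. ]
 [ 682.6 -274.    44. ]
 [ 674.8 -294.6   44. ]]
ang -21.099160955626374
orange rel tool xy [[ -52.2   76.6]
 [ -58.5  120. ]
 [-152.4  108.7]
 [-147.7   63.5]] tray [[-116.6  -91.6]
 [ -87.9  -10.9]
 [-163.6   18.3]]
[1.1 0.3 9.7]
```

arm_command:
  steps:
    - {"tx": 0.5, "ty": 0.13, "tz": 2.5, "yaw": 0, "jaw": 8.5}
    - {"tx": 0.5, "ty": 0.13, "tz": 2.5, "yaw": 0, "jaw": 8.5}
    - {"tx": 0, "ty": 0, "tz": 2.5, "yaw": 0, "jaw": 8.5}
    - {"tx": 0, "ty": 0, "tz": 1.5, "yaw": 0, "jaw": 8.5}
    - {"tx": 0, "ty": 0, "tz": 0, "yaw": 0, "jaw": 8.5}
    - {"tx": 0, "ty": 0, "tz": 0, "yaw": 0, "jaw": 8.5}

```text
time_s: 5.65
tool_pos: [646.8, -271.9, 8.4]
tcp_rot: [0.023, 0.181, 0.983, -0.004]
contact_force: [0.1, 0.3, 1.5]
grip_width: 85.0
gripper_force: 0.0
```

```bash
python3 - <<'E'
from h import *
from rig import sensors
np.set_printoptions(precision=3,suppress=True)
s=sensors.state();print(s["tool_pos"],tool(s),delta(s,[648.8,-272.7,3]))
E
```

```text
[ 646.809 -271.926    8.399] [[-0.933  0.356  0.044]
 [ 0.356  0.935 -0.017]
 [-0.047 -0.    -0.999]] [-0.188 -0.001  0.549]
```

arm_command:
  squeeze: 40
  steps:
    - {"tx": -0.18, "ty": 0, "tz": 0.5, "yaw": 0, "jaw": 8.5}
    - {"tx": 0, "ty": 0, "tz": 0, "yaw": 0, "jaw": 6}
    - {"tx": 0, "ty": 0, "tz": 0, "yaw": 0, "jaw": 5}
    - {"tx": 0, "ty": 0, "tz": 0, "yaw": 0, "jaw": 3.5}
    - {"tx": 0, "ty": 0, "tz": 0, "yaw": 0, "jaw": 3.5}
    - {"tx": 0, "ty": 0, "tz": 0, "yaw": 0, "jaw": 3.5}
    - {"tx": 0, "ty": 0, "tz": 0, "yaw": 0, "jaw": 3.5}
    - {"tx": 0, "ty": 0, "tz": 0, "yaw": 0, "jaw": 3.5}
    - {"tx": 0, "ty": 0, "tz": 0, "yaw": 0, "jaw": 3.5}

```text
time_s: 6.4
tool_pos: [646.4, -271.7, 1.3]
tcp_rot: [0.021, 0.181, 0.983, -0.004]
contact_force: [0.2, -0.5, 6.2]
grip_width: 43.6
gripper_force: 42.9
```

```bash
python3 - <<'E'
from h import *
from rig import sensors
np.set_printoptions(precision=3,suppress=True)
s=sensors.state();print(s["tool_pos"],tool(s),s["grip_width"],s["gripper_force"])
E
```

```text
[ 646.415 -271.694    1.341] [[-0.934  0.356  0.04 ]
 [ 0.356  0.934 -0.015]
 [-0.043  0.    -0.999]] 43.55879069438869 42.94804573059082
```

```bash
python3 - <<'E'
from h import *
np.set_printoptions(precision=0,suppress=True)
f=pickle.load(open("pics/side0.pkl","rb"))
print("tool axis z400..700",w2p(f,[[544,73,z] for z in (400,450,500,550,600,650,700)]))
for y in (5,73): print("forearm x100..540 at z 600",w2p(f,[[x,y,z] for z in (550,600,650) for x in (100,200,300)]))
g=cv2.imread("pics/w2.png")[400:];g0=f["color"][:200,:,::-1]
d=(np.abs(g.astype(int)-g0).sum(2)>60)
for r in (0,5,10,15,20,30,60,90): 
    x=np.where(d[r])[0]; print(r,x[np.r_[True,np.diff(x)>4]],x[np.r_[np.diff(x)>4,True]])
E
```

```text
tool axis z400..700 [[318. 106.]
 [318.  92.]
 [318.  77.]
 [318.  62.]
 [318.  45.]
 [318.  29.]
 [318.  11.]]
forearm x100..540 at z 600 [[168.  63.]
 [200.  65.]
 [233.  67.]
 [164.  47.]
 [198.  49.]
 [231.  51.]
 [161.  30.]
 [195.  32.]
 [229.  34.]]
forearm x100..540 at z 600 [[176.  54.]
 [207.  56.]
 [239.  57.]
 [173.  38.]
 [205.  40.]
 [237.  41.]
 [169.  21.]
 [202.  23.]
 [235.  25.]]
0 [108 146 189 201 219 303] [135 176 189 202 285 327]
5 [111 151 176 200 217 243 306] [135 171 189 200 226 263 327]
10 [109 168 219 244 306] [135 194 237 261 326]
15 [109 168 229 306] [135 194 257 326]
20 [121 168 178 231 306] [135 172 194 234 326]
30 [110 134 171 236 307 328] [120 134 193 247 310 330]
60 [111 169 178 230 306] [123 171 192 253 330]
90 [113 169 304] [124 185 328]
```

arm_command:
  steps:
    - {"tx": 0, "ty": 0, "tz": -1, "yaw": 0, "jaw": 3.5}
    - {"tx": 0, "ty": 0, "tz": -3, "yaw": 0, "jaw": 3.5}
    - {"tx": 0, "ty": 0, "tz": -4, "yaw": 0, "jaw": 3.5}
    - {"tx": 0, "ty": 0, "tz": -4, "yaw": 0, "jaw": 3.5}
    - {"tx": 0, "ty": 0, "tz": -1, "yaw": 0, "jaw": 3.5}

```text
time_s: 6.82
tool_pos: [643.5, -270.8, 137.3]
tcp_rot: [0.025, 0.181, 0.983, -0.005]
contact_force: [1.3, -1.1, 0.1]
grip_width: 43.3
gripper_force: 42.4
```

arm_command:
  steps:
    - {"tx": 1, "ty": 1.4, "tz": 0, "yaw": 0, "jaw": 3.5}
    - {"tx": 1.8, "ty": 2.5, "tz": 0, "yaw": 0, "jaw": 3.5}
    - {"tx": 1.8, "ty": 2.5, "tz": 0, "yaw": 0, "jaw": 3.5}
    - {"tx": 1.8, "ty": 2.5, "tz": 0, "yaw": 0, "jaw": 3.5}
    - {"tx": 1.8, "ty": 2.5, "tz": 0, "yaw": 0, "jaw": 3.5}
    - {"tx": 1.8, "ty": 2.5, "tz": 0, "yaw": 0, "jaw": 3.5}
    - {"tx": 1.8, "ty": 2.5, "tz": 0, "yaw": 0, "jaw": 3.5}
    - {"tx": 1.8, "ty": 2.5, "tz": 0, "yaw": 0, "jaw": 3.5}
    - {"tx": 1.8, "ty": 2.5, "tz": 0, "yaw": 0, "jaw": 3.5}
    - {"tx": 1.8, "ty": 2.5, "tz": 0, "yaw": 0, "jaw": 3.5}
    - {"tx": 1.8, "ty": 2.5, "tz": 0, "yaw": 0, "jaw": 3.5}
    - {"tx": 1.8, "ty": 2.5, "tz": 0, "yaw": 0, "jaw": 3.5}

```text
time_s: 7.82
tool_pos: [548.0, 76.1, 121.1]
tcp_rot: [0.02, 0.181, 0.983, -0.004]
contact_force: [0.5, 0.1, -1.7]
grip_width: 43.8
gripper_force: 42.3
```

arm_command:
  steps:
    - {"tx": 0.4, "ty": 0.2, "tz": 0, "yaw": 0, "jaw": 3.5}
    - {"tx": 0, "ty": 0, "tz": 0, "yaw": 0, "jaw": 3.5}
    - {"tx": 0, "ty": 0, "tz": 0, "yaw": 0, "jaw": 3.5}
    - {"tx": 0, "ty": 0, "tz": 0, "yaw": 0, "jaw": 3.5}

```text
time_s: 8.15
tool_pos: [546.8, 77.0, 121.4]
tcp_rot: [0.021, 0.181, 0.983, -0.004]
contact_force: [0.8, 0.6, -2.0]
grip_width: 43.6
gripper_force: 42.3
```

```bash
python3 - <<'E'
from h import *
from rig import sensors,grab_frame
np.set_printoptions(precision=3,suppress=True)
s=sensors.state();print(s["tool_pos"],s["joint_pos"],tool(s),s["grip_width"],s["gripper_force"],s["contact_force"],s["time_s"])
print(delta(s,[552.2,75.4,s["tool_pos"][2]]),delta(s,[552.2,75.4,22]))
f=grab_frame("wrist");pickle.dump(f,open("pics/w5.pkl","wb"));cv2.imwrite("pics/w5.png",f["color"][:,:,::-1])
E
```

```text
[546.803  77.007 121.369] [ 0.025  0.308  1.752 -0.018  1.043 -1.173] [[-0.933  0.357  0.039]
 [ 0.356  0.934 -0.015]
 [-0.042 -0.    -0.999]] 43.602351433096956 42.257840037345886 [ 0.752  0.558 -1.998] 8.15
[-0.561  0.042  0.023] [-0.146  0.044  9.952]
```

```bash
python3 - <<'E'
from h import *
from rig import sensors
np.set_printoptions(precision=1,suppress=True)
s=sensors.state();f=pickle.load(open("pics/w5.pkl","rb"));T=tool(s)
g=cv2.cvtColor(f["color"],cv2.COLOR_RGB2GRAY)
z=s["tool_pos"][2]-1.3
c=s["tool_pos"]+[1.6,-.7,0]; c[2]=z+44
u=np.array([-.933,.358,0]);v=np.array([.358,.933,0])
exp=w2p(f,[c+a*33*u+b*11*v for a,b in ((1,-1),(1,1),(-1,1),(-1,-1))]);print("exp screws",exp)
n,_,st,ce=cv2.connectedComponentsWithStats((g>135).astype(np.uint8))
B=np.array([ce[i] for i in range(1,n) if 15<st[i,4]<600]);A=[st[i,4] for i in range(1,n) if 15<st[i,4]<600]
for p,a in zip(B,A): print(p,a,p2w(f,[p],z+44)[0,:2],p2w(f,[p],30)[0,:2])
N=np.array([553.8,74.7,30]);print("exp stop corners",w2p(f,[N+a*54.4*u+b*31.2*v for a,b in ((1,-1),(1,1),(-1,1),(-1,-1))]))
E
```

```text
exp screws [[280.2 245.3]
 [349.5 245.5]
 [343.1 397.2]
 [286.3 397. ]]
[293.1   3. ] 31 [452.3 107.1] [426.4 108. ]
[306.8   4.6] 32 [453.8 110.2] [430.2 115.4]
[316.2   4.8] 59 [454.7 112.4] [432.3 120.7]
[327.2   4.7] 51 [455.7 115. ] [434.6 126.9]
[363.8  27.6] 437 [463.9 121.9] [454.3 143.5]
[290.9  11.2] 42 [453.8 105.9] [430.1 105.1]
[387.3  29.7] 28 [466.5 127.4] [460.6 156.7]
[376.1  61.6] 71 [472.8 122.4] [475.7 144.7]
[366.8  67. ] 28 [473.2 119.7] [476.7 138.1]
[413.8 131.8] 105 [494.2 126.7] [527.  155.1]
[281.6 244.4] 246 [513.6  78.2] [573.6  38.6]
[351.6 244.5] 245 [521.6  98.9] [592.6  88.4]
[ 65.2 260.2] 53 [493.9   9.2] [ 526.3 -126.9]
[ 66.9 276.3] 35 [499.3   6. ] [ 539.2 -134.5]
[245.8 293. ] 57 [526.2  59.8] [603.8  -5.5]
[258.6 351. ] 67 [550.6  53.5] [662.3 -20.6]
[374.4 351.1] 76 [565.6  92.7] [698.2  73.5]
[191.7 389. ] 543 [558.9  21.5] [682.1 -97.4]
[435. 372.] 106 [583.5 110.9] [741.1 117.1]
[452.8 395.1] 107 [597.8 114.6] [775.4 126. ]
exp stop corners [[270.6 130.5]
 [363.1 130.8]
 [356.2 270.7]
 [276.7 270.5]]
```

```bash
python3 - <<'E'
import cv2
w=cv2.imread("pics/w5.png")
cv2.imwrite("pics/c6.png",cv2.resize(w[90:240,225:425],None,fx=4,fy=4,interpolation=cv2.INTER_CUBIC))
E
```

```text
(no output)
```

View pics/c6.png

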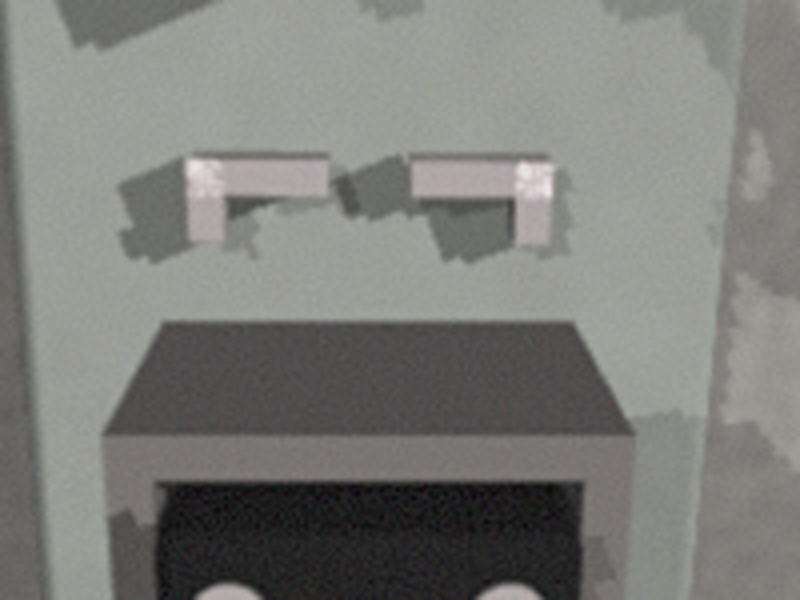

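The rear stops' outer corners are at crop (186,158) and (552,158), and the module's rear bottom edge runs from (163,322) to (573,322). The module hangs square to the stops.

```bash
python3 - <<'E'
from h import *
from rig import sensors
np.set_printoptions(precision=2,suppress=True)
s=sensors.state();f=pickle.load(open("pics/w5.pkl","rb"))
P=lambda l,z:p2w(f,[(u/4+225,v/4+90) for u,v in l],z)
u=np.array([-.933,.358,0]);tp=s["tool_pos"];z=tp[2]-1.3
st=P([(186,158),(552,158)],30).mean(0)-54.2*u
m=P([(163,322),(573,322)],z); print(np.linalg.norm(m[0]-m[1])); m=m.mean(0)-45*u
m2=P([(103,435),(635,435)],z+36);print(np.linalg.norm(m2[0]-m2[1])); m2=m2.mean(0)-45*u
print("nest",st,"mod-TCP",m-tp,m2-tp)
off=((m+m2)/2-tp); off[2]=0
nest=np.array([553.5,74.8,0]); nest[:2]=(st[:2]+[553.8,74.7])/2
t=nest-off; 
for zz in (50,22): t[2]=zz;print(t,delta(s,t))
E
```

```text
43.7330475652804
43.422595007488304
nest [552.98  75.29  30.  ] mod-TCP [ 1.28  0.12 -1.3 ] [ 1.08  0.26 34.7 ]
[552.21  74.8   50.  ] [-0.27  0.    7.15]
[552.21  74.8   22.  ] [-0.15  0.    9.95]
```

arm_command:
  steps:
    - {"tx": -0.27, "ty": 0, "tz": 2.5, "yaw": 0, "jaw": 3.5}
    - {"tx": 0, "ty": 0, "tz": 2.5, "yaw": 0, "jaw": 3.5}
    - {"tx": 0, "ty": 0, "tz": 2.1, "yaw": 0, "jaw": 3.5}
    - {"tx": 0, "ty": 0, "tz": 0, "yaw": 0, "jaw": 3.5}
    - {"tx": 0, "ty": 0, "tz": 0, "yaw": 0, "jaw": 3.5}
    - {"tx": 0, "ty": 0, "tz": 0, "yaw": 0, "jaw": 3.5}

```text
time_s: 8.7
tool_pos: [552.9, 75.3, 51.5]
tcp_rot: [0.021, 0.182, 0.983, -0.003]
contact_force: [-0.7, -0.6, -1.7]
grip_width: 43.4
gripper_force: 42.1
```

```bash
python3 - <<'E'
from h import *
from rig import sensors
np.set_printoptions(precision=3,suppress=True)
s=sensors.state();print(s["tool_pos"],s["joint_pos"],tool(s)[:,2],s["contact_force"],delta(s,[552.2,74.8,22]))
E
```

```text
[552.917  75.282  51.499] [ 0.021  0.393  1.828 -0.02   0.881 -1.173] [ 0.04  -0.014 -0.999] [-0.653 -0.599 -1.725] [ 0.176 -0.074  2.945]
```

arm_command:
  steps:
    - {"tx": 0.15, "ty": -0.06, "tz": 0.8, "yaw": 0, "jaw": 3.5}
    - {"tx": 0, "ty": 0, "tz": 0.8, "yaw": 0, "jaw": 3.5}
    - {"tx": 0, "ty": 0, "tz": 0.7, "yaw": 0, "jaw": 3.5}
    - {"tx": 0, "ty": 0, "tz": 0.3, "yaw": 0, "jaw": 3.5}
    - {"tx": 0, "ty": 0, "tz": 0.2, "yaw": 0, "jaw": 3.5}
    - {"tx": 0, "ty": 0, "tz": 0, "yaw": 0, "jaw": 3.5}
    - {"tx": 0, "ty": 0, "tz": 0, "yaw": 0, "jaw": 3.5}

```text
time_s: 9.28
tool_pos: [551.3, 75.6, 22.5]
tcp_rot: [0.02, 0.181, 0.983, -0.004]
contact_force: [0.5, 0.7, -2.0]
grip_width: 43.4
gripper_force: 42.2
```

arm_command:
  steps:
    - {"tx": -0.05, "ty": -0.04, "tz": 0.1, "yaw": 0, "jaw": 3.5}
    - {"tx": 0, "ty": 0, "tz": 0.05, "yaw": 0, "jaw": 3.5}
    - {"tx": 0, "ty": 0, "tz": 0, "yaw": 0, "jaw": 3.5}
    - {"tx": 0, "ty": 0, "tz": 0, "yaw": 0, "jaw": 3.5}

```text
time_s: 9.62
tool_pos: [551.9, 75.0, 21.3]
tcp_rot: [0.021, 0.181, 0.983, -0.003]
contact_force: [-1.0, -0.4, -1.0]
grip_width: 43.3
gripper_force: 42.3
```

arm_command:
  steps:
    - {"tx": 0, "ty": 0, "tz": 0.05, "yaw": 0, "jaw": 3.5}
    - {"tx": 0, "ty": 0, "tz": 0, "yaw": 0, "jaw": 5}
    - {"tx": 0, "ty": 0, "tz": 0, "yaw": 0, "jaw": 7}
    - {"tx": 0, "ty": 0, "tz": 0, "yaw": 0, "jaw": 8}
    - {"tx": 0, "ty": 0, "tz": 0, "yaw": 0, "jaw": 8}
    - {"tx": 0, "ty": 0, "tz": 0, "yaw": 0, "jaw": 8}

```text
time_s: 10.12
tool_pos: [551.6, 75.0, 20.5]
tcp_rot: [0.02, 0.181, 0.983, -0.004]
contact_force: [-0.1, 0.1, -0.1]
grip_width: 80.3
gripper_force: 0.0
```

arm_command:
  steps:
    - {"tx": 0, "ty": 0, "tz": -2, "yaw": 0, "jaw": 8}
    - {"tx": 0, "ty": 0, "tz": -4, "yaw": 0, "jaw": 8}
    - {"tx": 0, "ty": 0, "tz": -4, "yaw": 0, "jaw": 8}
    - {"tx": 0, "ty": 0, "tz": 0, "yaw": 0, "jaw": 8}
    - {"tx": 0, "ty": 0, "tz": 0, "yaw": 0, "jaw": 8}

```text
time_s: 10.53
tool_pos: [549.7, 76.5, 123.3]
tcp_rot: [0.024, 0.181, 0.983, -0.003]
contact_force: [-0.5, -0.2, -0.8]
grip_width: 79.9
gripper_force: 0.0
```

```bash
python3 - <<'E'
from h import *
from rig import sensors,grab_frame
np.set_printoptions(precision=2,suppress=True)
f=grab_frame("wrist");s=sensors.state();print(s["tool_pos"],tool(s),s["grip_width"],s["time_s"])
pickle.dump(f,open("pics/w6.pkl","wb"));cv2.imwrite("pics/w6.png",f["color"][:,:,::-1])
g=cv2.cvtColor(f["color"],cv2.COLOR_RGB2GRAY)
u=np.array([-.933,.358,0]);v=np.array([.358,.933,0]);N=np.array([553.4,75,0])
print("exp screws nest",w2p(f,[N+[0,0,64]+a*33*u+b*11*v for a,b in ((1,-1),(1,1),(-1,1),(-1,-1))]))
n,_,st,ce=cv2.connectedComponentsWithStats((g>135).astype(np.uint8))
for i in range(1,n):
    if 15<st[i,4]<600 and 230<ce[i][0]<400 and ce[i][1]<350: print(ce[i],st[i,4],p2w(f,[ce[i]],64)[0,:2])
E
```

```text
[547.96  76.46 121.23] [[-0.93  0.36  0.04]
 [ 0.36  0.93 -0.01]
 [-0.04  0.   -1.  ]] 80.09293513286988 10.5833
exp screws nest [[297.5  168.35]
 [334.07 168.44]
 [331.96 263.97]
 [299.11 263.91]]
[278.01  15.34] 276 [438.49  97.76]
[289.96   4.71] 24 [436.12 105.45]
[315.    1.5] 20 [439.34 118.08]
[359.38  33.26] 88 [461.67 134.72]
[296.89 168.33] 63 [518.53  76.21]
[333.72 168.41] 64 [526.45  96.89]
[350.57 260.36] 56 [589.95  85.98]
[332.68 263.16] 25 [587.71  74.11]
[361.54 271.72] 46 [600.94  90.09]
[384.94 274.58] 50 [608.8  104.25]
[232.52 308.92] 25 [597.59  -4.91]
[380.38 334.26] 34 [656.68  86.47]
[354.56 335.5 ] 16 [650.92  68.41]
[313.52 347.82] 44 [650.99  36.12]
```

arm_command:
  steps:
    - {"tx": 0, "ty": 0, "tz": -4, "yaw": 0, "jaw": 8}
    - {"tx": 0, "ty": 0, "tz": -4, "yaw": 0, "jaw": 8}
    - {"tx": 0, "ty": 0, "tz": -4, "yaw": 0, "jaw": 8}
    - {"tx": 0, "ty": 0, "tz": -4, "yaw": 0, "jaw": 8}
    - {"tx": 0, "ty": 0, "tz": -4, "yaw": 0, "jaw": 8}
    - {"tx": 0, "ty": 0, "tz": -4, "yaw": 0, "jaw": 8}
    - {"tx": 0, "ty": 0, "tz": -2, "yaw": 0, "jaw": 8}
    - {"tx": 0, "ty": 0, "tz": 0, "yaw": 0, "jaw": 8}
    - {"tx": 0, "ty": 0, "tz": 0, "yaw": 0, "jaw": 8}

```text
time_s: 11.33
tool_pos: [537.8, 80.1, 379.5]
tcp_rot: [0.02, 0.181, 0.983, -0.004]
contact_force: [0.3, -0.1, -0.9]
grip_width: 79.9
gripper_force: 0.0
```

```bash
python3 - <<'E'
from h import *
from rig import sensors,grab_frame
np.set_printoptions(precision=2,suppress=True)
s=sensors.state();print(s["tool_pos"],tool(s),s["time_s"],delta(s,[441.4,118,380]),delta(s,[441.4,118,281]))
f=grab_frame("wrist");pickle.dump(f,open("pics/w7.pkl","wb"))
g=cv2.cvtColor(f["color"],cv2.COLOR_RGB2GRAY);cv2.imwrite("pics/w7.png",g)
u=np.array([-.933,.358,0]);v=np.array([.358,.933,0]);G=np.array([441.4,118,319.5])
q=w2p(f,[G+a*15*u+b*20*v for a,b in ((1,-1),(1,1),(-1,1),(-1,-1))]);print(q)
d=(g<60).astype(np.uint8)
n,_,st,ce=cv2.connectedComponentsWithStats(d)
for i in range(1,n):
    if st[i,4]>400: print(st[i],ce[i])
for r in (10,20,30,40,50):
    x=np.where(g[r]<60)[0]; print(r,x.min() if len(x) else None,x.max() if len(x) else None,len(x))
E
```

```text
[537.77  80.1  379.53] [[-0.93  0.36  0.04]
 [ 0.36  0.93 -0.01]
 [-0.04  0.   -1.  ]] 11.3333 [10.34  0.11 -0.47] [10.75  0.11  9.42]
[[279.84   1.54]
 [356.72   1.82]
 [354.53  63.18]
 [281.5   62.92]]
[587   0  53  35 591] [610.33  17.15]
[ 283    5   73   65 3795] [317.85  32.83]
[ 304  122   26   59 1400] [316.51 151.17]
[  63  126   47   57 1125] [ 86.37 154.83]
[  0 223  48  47 581] [ 21.7  248.21]
[180 224  58  16 421] [210.19 230.67]
[    6   257   622   143 44547] [323.43 352.98]
[  0 334  34  63 460] [ 14.58 364.49]
10 284 639 83
20 283 630 97
30 284 618 80
40 284 354 62
50 284 352 50
```

arm_command:
  steps:
    - {"tx": 3.5, "ty": 0.03, "tz": 0, "yaw": 0, "jaw": 8}
    - {"tx": 3.5, "ty": 0.03, "tz": 0, "yaw": 0, "jaw": 8}
    - {"tx": 3.4, "ty": 0.04, "tz": 0, "yaw": 0, "jaw": 8}
    - {"tx": 0, "ty": 0, "tz": 0, "yaw": 0, "jaw": 8}
    - {"tx": 0.1, "ty": 0, "tz": 3, "yaw": 0, "jaw": 8}
    - {"tx": 0.1, "ty": 0, "tz": 3, "yaw": 0, "jaw": 8}
    - {"tx": 0.1, "ty": 0, "tz": 2.5, "yaw": 0, "jaw": 8}
    - {"tx": 0, "ty": 0, "tz": 0, "yaw": 0, "jaw": 8}
    - {"tx": 0, "ty": 0, "tz": 0, "yaw": 0, "jaw": 8}

```text
time_s: 12.13
tool_pos: [440.0, 117.6, 288.4]
tcp_rot: [0.017, 0.181, 0.983, -0.005]
contact_force: [0.6, -0.5, 0.7]
grip_width: 79.9
gripper_force: 0.0
```

```bash
python3 - <<'E'
from h import *
from rig import sensors
np.set_printoptions(precision=3,suppress=True)
s=sensors.state();print(s["tool_pos"],s["joint_pos"],tool(s),s["contact_force"],delta(s,[441.4,118,282]))
E
```

```text
[440.03  117.624 288.365] [ 0.124  0.048  1.65  -0.019  1.414 -1.08 ] [[-0.934  0.356  0.032]
 [ 0.356  0.934 -0.015]
 [-0.036 -0.003 -0.999]] [ 0.635 -0.472  0.739] [-0.092  0.086  0.64 ]
```

arm_command:
  squeeze: 50
  steps:
    - {"tx": -0.08, "ty": 0.05, "tz": 0.6, "yaw": 0, "jaw": 8}
    - {"tx": 0, "ty": 0, "tz": 0, "yaw": 0, "jaw": 6}
    - {"tx": 0, "ty": 0, "tz": 0, "yaw": 0, "jaw": 4.5}
    - {"tx": 0, "ty": 0, "tz": 0, "yaw": 0, "jaw": 3}
    - {"tx": 0, "ty": 0, "tz": 0, "yaw": 0, "jaw": 3}
    - {"tx": 0, "ty": 0, "tz": 0, "yaw": 0, "jaw": 3}
    - {"tx": 0, "ty": 0, "tz": 0, "yaw": 0, "jaw": 3}

```text
time_s: 12.72
tool_pos: [442.9, 117.5, 286.1]
tcp_rot: [0.021, 0.181, 0.983, -0.004]
contact_force: [-1.2, -3.2, 5.5]
grip_width: 39.2
gripper_force: 53.4
```

```bash
python3 - <<'E'
from h import *
from rig import sensors
np.set_printoptions(precision=3,suppress=True)
s=sensors.state();print(s["tool_pos"],tool(s),s["contact_force"],s["grip_width"],s["gripper_force"])
T=tool(s); u=np.array([-.933,.358,0]);z=np.array([0,0,1.])
g=lambda a:242*(np.cos(a)*z-np.sin(a)*u)
# down: 240 along -x, 30 up => offset angle
A=np.linspace(0,1.4464,25)
D=np.array([(g(a)-g(0))@T for a in A])/10
print(np.round(np.diff(D,axis=0),2)); print(D[-1])
E
```

```text
[442.943 117.466 286.117] [[-0.933  0.357  0.041]
 [ 0.356  0.934 -0.015]
 [-0.043  0.    -0.999]] [-1.186 -3.209  5.537] 39.177166266842946 53.43267202377319
[[-1.45 -0.    0.11]
 [-1.44 -0.    0.19]
 [-1.43 -0.    0.28]
 [-1.41 -0.    0.37]
 [-1.39 -0.    0.45]
 [-1.36 -0.    0.53]
 [-1.32 -0.    0.61]
 [-1.28 -0.    0.69]
 [-1.24 -0.    0.77]
 [-1.19 -0.    0.84]
 [-1.14 -0.    0.91]
 [-1.08 -0.    0.98]
 [-1.02 -0.    1.04]
 [-0.95 -0.    1.1 ]
 [-0.89 -0.    1.16]
 [-0.81 -0.    1.21]
 [-0.74 -0.    1.26]
 [-0.66 -0.    1.3 ]
 [-0.58 -0.    1.34]
 [-0.5  -0.    1.37]
 [-0.42 -0.    1.4 ]
 [-0.33 -0.    1.42]
 [-0.25 -0.    1.44]
 [-0.16 -0.    1.45]]
[-23.053  -0.044  22.221]
```

arm_command:
  steps:
    - {"tx": -1.45, "ty": 0, "tz": 0.11, "yaw": 0, "jaw": 3}
    - {"tx": -1.44, "ty": 0, "tz": 0.19, "yaw": 0, "jaw": 3}
    - {"tx": -1.43, "ty": 0, "tz": 0.28, "yaw": 0, "jaw": 3}
    - {"tx": -1.41, "ty": 0, "tz": 0.37, "yaw": 0, "jaw": 3}
    - {"tx": -1.39, "ty": 0, "tz": 0.45, "yaw": 0, "jaw": 3}
    - {"tx": -1.36, "ty": 0, "tz": 0.53, "yaw": 0, "jaw": 3}
    - {"tx": -1.32, "ty": 0, "tz": 0.61, "yaw": 0, "jaw": 3}
    - {"tx": -1.28, "ty": 0, "tz": 0.69, "yaw": 0, "jaw": 3}

```text
time_s: 13.38
tool_pos: [546.2, 77.2, 258.3]
tcp_rot: [0.019, 0.181, 0.983, -0.004]
contact_force: [-6.0, -2.8, 8.3]
grip_width: 39.5
gripper_force: 58.3
```

```bash
cat > lev.py <<'E'
from h import *
from rig import sensors
np.set_printoptions(precision=2,suppress=True)
s=sensors.state();T=tool(s);u=np.array([-.933,.358,0]);v=np.array([.358,.933,0])
H=np.array([441.4,118,57.5]);p=s["tool_pos"]-17*T[:,2]-H
X,Z=-p@u,p[2]; print("tcp",s["tool_pos"],"rad",np.hypot(X,Z),"ang",np.arctan2(X,Z),"XZ",X,Z,"y",p@v,"F along -x,y,z",-s["contact_force"]@u,s["contact_force"]@v,s["contact_force"][2],"w",s["grip_width"],s["gripper_force"],s["time_s"]);print(T[:,2])
E
python3 lev.py
```

```text
tcp [546.2   77.19 258.31] rad 244.77506576035083 ang 0.47394526820503924 XZ 111.71539573831774 217.7946353173446 y -0.5317604731576913 F along -x,y,z -4.579629381909612 -4.718055439178886 8.34139463211718 w 39.50207516684022 58.28303575515747 13.3833
[ 0.04 -0.02 -1.  ]
```

arm_command:
  steps:
    - {"tx": -1.24, "ty": 0, "tz": 0.77, "yaw": 0, "jaw": 3}
    - {"tx": -1.19, "ty": 0, "tz": 0.84, "yaw": 0, "jaw": 3}
    - {"tx": -1.14, "ty": 0, "tz": 0.91, "yaw": 0, "jaw": 3}
    - {"tx": -1.08, "ty": 0, "tz": 0.98, "yaw": 0, "jaw": 3}
    - {"tx": -1.02, "ty": 0, "tz": 1.04, "yaw": 0, "jaw": 3}
    - {"tx": -0.95, "ty": 0, "tz": 1.1, "yaw": 0, "jaw": 3}
    - {"tx": -0.89, "ty": 0, "tz": 1.16, "yaw": 0, "jaw": 3}
    - {"tx": -0.81, "ty": 0, "tz": 1.21, "yaw": 0, "jaw": 3}

```text
time_s: 14.05
tool_pos: [629.0, 44.9, 182.4]
tcp_rot: [0.022, 0.181, 0.983, -0.005]
contact_force: [-2.8, -7.6, 9.3]
grip_width: 39.0
gripper_force: 61.6
```

```bash
python3 lev.py
```

```text
tcp [629.01  44.92 182.41] rad 245.5820371164949 ang 0.9548091691081718 XZ 200.44491822875102 141.88858907803964 y -0.9849259008134899 F along -x,y,z 0.13585693260535386 -8.100568886193718 9.278407016028268 w 38.98724063381797 61.64663851261139 14.05
[ 0.04 -0.02 -1.  ]
```

arm_command:
  steps:
    - {"tx": -0.74, "ty": -0.02, "tz": 1.26, "yaw": 0, "jaw": 3}
    - {"tx": -0.66, "ty": -0.02, "tz": 1.3, "yaw": 0, "jaw": 3}
    - {"tx": -0.58, "ty": -0.02, "tz": 1.34, "yaw": 0, "jaw": 3}
    - {"tx": -0.5, "ty": -0.02, "tz": 1.37, "yaw": 0, "jaw": 3}
    - {"tx": -0.42, "ty": -0.02, "tz": 1.4, "yaw": 0, "jaw": 3}
    - {"tx": -0.33, "ty": -0.02, "tz": 1.42, "yaw": 0, "jaw": 3}

```text
time_s: 14.55
tool_pos: [664.4, 31.2, 103.6]
tcp_rot: [0.024, 0.181, 0.983, -0.004]
contact_force: [1.8, -5.8, 10.9]
grip_width: 39.4
gripper_force: 64.7
```

```bash
python3 lev.py
```

```text
tcp [664.41  31.17 103.57] rad 246.51321897311675 ang 1.3121411394762306 XZ 238.31291467609807 63.053325265767 y -1.1761270075279302 F along -x,y,z 3.780663514914932 -4.75924201151565 10.90999827361913 w 39.43483590485212 64.69262838363647 14.55
[ 0.05 -0.02 -1.  ]
```

arm_command:
  steps:
    - {"tx": -0.25, "ty": -0.03, "tz": 1.2, "yaw": 0, "jaw": 3}
    - {"tx": -0.16, "ty": -0.03, "tz": 1.1, "yaw": 0, "jaw": 3}
    - {"tx": -0.1, "ty": 0, "tz": 0.8, "yaw": 0, "jaw": 3}
    - {"tx": 0, "ty": 0, "tz": 0.2, "yaw": 0, "jaw": 3}

```text
time_s: 14.88
tool_pos: [670.8, 28.7, 70.1]
tcp_rot: [0.025, 0.182, 0.983, -0.004]
contact_force: [2.2, -4.9, 12.7]
grip_width: 39.0
gripper_force: 65.7
```

```bash
python3 lev.py
```

```text
tcp [670.78  28.7   70.14] rad 246.9227569044431 ang 1.4505727007288134 XZ 245.14042900157125 29.61448878870462 y -1.2145348481242004 F along -x,y,z 3.850196125942741 -3.765968647219142 12.748034879727408 w 38.96382404341231 65.7013213634491 14.8833
[ 0.05 -0.02 -1.  ]
```

arm_command:
  steps:
    - {"tx": 0, "ty": 0, "tz": 0.3, "yaw": 0, "jaw": 3}
    - {"tx": 0, "ty": 0, "tz": 0.2, "yaw": 0, "jaw": 3}
    - {"tx": 0, "ty": 0, "tz": 0, "yaw": 0, "jaw": 3}

```text
time_s: 15.13
tool_pos: [671.2, 28.5, 66.6]
tcp_rot: [0.025, 0.182, 0.983, -0.004]
contact_force: [2.6, -6.9, 10.8]
grip_width: 39.3
gripper_force: 65.6
```

```bash
python3 lev.py
```

```text
tcp [671.23  28.54  66.57] rad 246.96987907812272 ang 1.4651500165703997 XZ 245.59292743755168 26.042948460495623 y -1.2117435634595282 F along -x,y,z 4.882353981803087 -5.559923864390423 10.832848414341745 w 39.27471304959971 65.59418678283691 15.1333
[ 0.05 -0.02 -1.  ]
```

arm_command:
  steps:
    - {"tx": 0, "ty": 0, "tz": 0.3, "yaw": 0, "jaw": 3}
    - {"tx": 0, "ty": 0, "tz": 0.3, "yaw": 0, "jaw": 3}
    - {"tx": 0, "ty": 0, "tz": 0, "yaw": 0, "jaw": 3}

```text
time_s: 15.38
tool_pos: [671.8, 28.3, 60.8]
tcp_rot: [0.026, 0.181, 0.983, -0.004]
contact_force: [3.0, -6.2, 12.1]
grip_width: 39.2
gripper_force: 65.6
```

```bash
python3 lev.py
```

```text
tcp [671.82  28.27  60.77] rad 247.048870805874 ang 1.4887568308197854 XZ 246.2179583931914 20.245037197942935 y -1.2476882031080518 F along -x,y,z 5.008123635536032 -4.706805686318115 12.057741409536272 w 39.15664258508872 65.64848184585571 15.3833
[ 0.05 -0.02 -1.  ]
```

arm_command:
  steps:
    - {"tx": 0, "ty": 0, "tz": 0.2, "yaw": 0, "jaw": 3}
    - {"tx": 0, "ty": 0, "tz": 0.1, "yaw": 0, "jaw": 3}
    - {"tx": 0, "ty": 0, "tz": 0, "yaw": 0, "jaw": 3}

```text
time_s: 15.63
tool_pos: [672.1, 28.2, 58.1]
tcp_rot: [0.026, 0.181, 0.983, -0.004]
contact_force: [3.4, -5.9, 10.9]
grip_width: 39.3
gripper_force: 65.7
```

```bash
python3 lev.py; python3 - <<'E'
from h import *
from rig import grab_frame
np.set_printoptions(precision=1,suppress=True)
for n in("side","top"):
    f=grab_frame(n);pickle.dump(f,open(f"pics/{n}8.pkl","wb"));g=cv2.cvtColor(f["color"],cv2.COLOR_RGB2GRAY)
    cv2.imwrite(f"pics/{n}8.png",f["color"][:,:,::-1])
f=pickle.load(open("pics/side8.pkl","rb"));g=cv2.cvtColor(f["color"],cv2.COLOR_RGB2GRAY)
u=np.array([-.933,.358,0]);v=np.array([.358,.933,0]);H=np.array([441.4,118,57.5])
for a in (1.35,1.40,1.45,1.5):
    print(a,w2p(f,[H-r*np.sin(a)*u+np.array([0,0,1])*(r*np.cos(a)) for r in (60,130,190,222,262)]).ravel())
print("hinge..",w2p(f,[H]).ravel())
for x in range(292,345,6): print(x,g[150:205,x])
E
```

```text
tcp [672.06  28.24  58.06] rad 247.07570115874725 ang 1.4997525655290216 XZ 246.4524411510279 17.538425065715373 y -1.196389985357637 F along -x,y,z 5.3211764610775525 -4.275229903809167 10.858669385358597 w 39.31377788500013 65.6649398803711 15.6333
[ 0.05 -0.02 -1.  ]
1.35 [306.  180.2 322.4 182.4 337.  184.3 345.  185.4 355.1 186.7]
1.4 [306.2 180.8 322.7 183.8 337.4 186.5 345.4 187.9 355.6 189.8]
1.45 [306.3 181.5 322.9 185.3 337.6 188.6 345.7 190.4 355.9 192.7]
1.5 [306.4 182.2 323.1 186.7 337.8 190.7 345.8 192.9 356.  195.7]
hinge.. [292.5 178.4]
292 [176 176 176 176 176 174 175 166 154 152 150 152 150 152 152 151 151 149
 157 197 234 223 176 158 149 141 135 113 110 125 119 113 112 113 110 111
 112 115 114 109 115 121 122 124 124 125 124 123 128 128 116 113 114 120
 122]
298 [175 174 175 174 176 174 174 168 151 150 149 149 151 150 149 152 149 152
 156 160 178 219 238 222 170 144 127 104 101 103 101 100  98 101 101 100
  99 101 107 109 121 132 136 157 179 181 181 189 201 203 186 141 118 114
 113]
304 [176 174 172 172 173 176 175 166 153 153 153 152 149 152 152 152 150 155
 162 1
[... 819 characters left out ...]
125 126
 125]
328 [178 179 181 180 179 170 156 155 156 157 155 153 152 155 152 153 154 162
 180 183 180 182 183 181 181 180 185 184 183 183 188 222 239 225 168 144
 147 137 111 107 111 123 133 113 124 135  96  93  91  89  95 112 130 128
 128]
334 [180 178 180 181 179 171 157 157 156 157 153 154 153 154 155 152 157 167
 178 180 180 180 182 180 179 183 185 182 183 185 183 180 190 222 239 223
 166 142 148 157 162 163 157 151 150 169 166 133 105 105 136 180 207 208
 208]
340 [179 179 177 177 176 169 155 154 152 157 155 152 151 153 154 153 161 177
 178 179 177 180 180 181 183 183 185 182 183 182 183 184 183 180 190 221
 237 218 159 142 166 201 214 216 206 190 188 195 206 215 215 214 212 211
 212]
```

```bash
python3 - <<'E'
from h import *
np.set_printoptions(precision=1,suppress=True,linewidth=150)
G=[cv2.cvtColor(pickle.load(open(f"pics/side{k}.pkl","rb"))["color"],cv2.COLOR_RGB2GRAY) for k in (0,8)]
for x in (310,322,334): print(x,G[0][165:205,x])
f=pickle.load(open("pics/side8.pkl","rb"))
u=np.array([-.933,.358,0]);v=np.array([.358,.933,0]);H=np.array([441.4,118,57.5])
z=np.array([0,0,1.])
for a in (1.40,1.45,1.5,1.55):
    n=np.sin(a)*z+np.cos(a)*u  # up-normal of bar
    d=-np.sin(a)*u+np.cos(a)*z
    for c,(o,s) in {"top far":(8,7),"top near":(8,-7),"bot near":(-8,-7)}.items():
        q=w2p(f,[H+r*d+o*n+s*v for r in np.arange(30,230,5)]);print(a,c,np.interp([298,310,322,334,340],q[:,0],q[:,1]))
E
```

```text
310 [176 178 176 178 177 177 180 180 177 175 178 180 180 182 177 178 192 204 208 208 211 216 216 184 128 121 130 162 197 207 204 201 207 206 204 202 205
 205 203 192]
322 [179 180 180 178 178 182 179 182 180 180 178 181 178 179 179 172 159 158 156 175 202 212 212 213 211 210 211 212 212 211 208 211 210 209 207 208 206
 207 209 207]
334 [183 181 184 181 179 182 179 180 178 183 183 182 179 174 163 158 155 159 172 182 181 181 182 191 209 215 216 216 209 187 206 201 157 133 142 158 192
 206 210 211]
1.4 top far [176.8 178.6 180.7 182.9 183.9]
1.4 top near [178.9 181.  183.2 185.3 186.4]
1.4 bot near [182.4 184.5 186.7 188.9 190. ]
1.45 top far [177.2 179.4 182.1 184.8 186.1]
1.45 top near [179.2 181.9 184.6 187.3 188.7]
1.45 bot near [182.7 185.3 188.1 190.8 192.2]
1.5 top far [177.5 180.2 183.4 186.6 188.2]
1.5 top near [179.6 182.8 186.  189.3 190.9]
1.5 bot near [183.  186.1 189.4 192.7 194.4]
1.55 top far [177.9 180.9 184.7 188.5 190.4]
1.55 top near [179.9 183.6 187.4 191.2 193.1]
1.55 bot near [183.3 186.9 190.8 194.6 196.5]
```

```bash
python3 - <<'E'
from h import *
np.set_printoptions(precision=1,suppress=True,linewidth=170)
for n,u,v in (("side",268,168),("top",195,175)):
    A,B=[pickle.load(open(f"pics/{n}{k}.pkl","rb"))["color"] for k in (0,8)]
    # visible plate screws/edges: patch tracking
    pts={"side":[(279,193),(345,195),(333,210),(277,197),(320,208)],"top":[(255,276),(258,282),(252,186),(249,180),(286,199),(270,250),(280,225)]}[n]
    for x,y in pts:
        t=A[y-5:y+6,x-6:x+7]; w=B[max(0,y-16):y+17,x-17:x+18]
        r=cv2.matchTemplate(w,t,cv2.TM_CCOEFF_NORMED);_,m,_,l=cv2.minMaxLoc(r);print(n,(x,y),"shift",l[0]-11,l[1]-11,"score",round(m,2))
E
```

```text
side (279, 193) shift 0 0 score 1.0
side (345, 195) shift -3 -7 score 0.74
side (333, 210) shift 0 1 score 0.86
side (277, 197) shift 0 0 score 1.0
side (320, 208) shift -5 -1 score 0.85
top (255, 276) shift 0 0 score 0.99
top (258, 282) shift 0 0 score 0.99
top (252, 186) shift 0 0 score 0.89
top (249, 180) shift 0 0 score 0.9
top (286, 199) shift 0 0 score 0.94
top (270, 250) shift 0 -1 score 0.99
top (280, 225) shift -1 1 score 0.87
```

```bash
python3 - <<'E'
from h import *
np.set_printoptions(precision=1,suppress=True,linewidth=170)
f=pickle.load(open("pics/side8.pkl","rb"))
u=np.array([-.933,.358,0]);v=np.array([.358,.933,0]);H=np.array([441.4,118,57.5])
def plane(px,off):
    a=p2w(f,px,0);b=p2w(f,px,200);d=b-a
    t=((off-(a-H)@v)/(d@v))[:,None];P=a+t*d-H
    return np.c_[-P@u,P[:,2]]
px=[(292,170),(298,172),(310,176),(322,180),(334,184),(340,186)]
for o in (-7,0,7): print(o,plane(px,o).ravel())
c=f["color"]
im=c[140:215,270:385]
for r in range(155,205,3): print(r,cv2.cvtColor(c[r:r+1,286:376:3],cv2.COLOR_RGB2GRAY)[0])
E
```

```text
-7 [  3.8  45.6  29.3  45.5  79.4  45.2 128.5  45.  176.7  44.7 200.4  44.6]
0 [ -0.5  39.4  25.1  39.2  75.5  39.  124.9  38.7 173.4  38.5 197.2  38.4]
7 [ -4.8  33.1  20.9  33.   71.6  32.7 121.3  32.5 170.   32.2 194.   32.1]
155 [175 177 174 174 174 171 176 175 172 132 122 168 179 175 170 173 171 171 169 106 142 141 137 132 127  93 149 151 154 142]
158 [160 152 154 153 151 154 153 152 150 122 138 156 154 154 156 154 156 158 152  85  80  88  94  84  79  70 147 171 164 146]
161 [154 150 152 151 149 149 152 152 153 122 145 156 155 156 153 150 154 157 152  70 107  91  90  89  99  71 132 157 150 142]
164 [153 152 152 152 149 150 152 151 153 124 152 154 155 154 152 155 155 158 154  60  63  73  85  75  66  58 136 151 147 140]
167 [154 149 149 155 152 151 155 152 152 152 158 161 166 166 162 165 167 177 177  61  58  62  63  60  59  55 120 133 126 144]
170 [175 184 234 210 178 177 178 176 178 177 178 179 182 179 180 179 180 181 177  68  64  64  61  61  62  55  97 109 105 137]
173 [177 143 158 168 222 238 219 190 178 181 182 178 180 184 181 183 180 180 181 155  63  61  61  60  59  58  97  9
[... 570 characters left out ...]
1 101 111 146 148 147 159  71  64  63  62  58 125 174 157 131 130 149]
191 [125 123 121 120 132 204 207 157  92  97 132  77  67 102 123 122 163 214 201  71  58  57  58  52 136 175 178 174 175 168]
194 [124 125 124 125 179 206 209 147  94  92  91  94 100 122 124  90 150 176 206 128  62  59  61  63 143 176 178 179 177 160]
197 [124 127 123 175 189 202 151 123 121 106  94  95  92  92  93  80 133 178 195 188 150  60  91 163 174 179 176 178 177 158]
200 [111 110 116 141 186 199 201 129 125 125 126 121 105  96  95 111 136 211 215 215 128  62 100 176 178 175 174 174 167 153]
203 [121 121 120 112 114 120 151 131 124 123 126 125 126 127 128 103 208 212 211 175  95 127 140 152 156 153 153 154 153 156]
```

arm_command:
  steps:
    - {"tx": 0, "ty": 0, "tz": 0.2, "yaw": 0, "jaw": 3}
    - {"tx": 0, "ty": 0, "tz": 0.1, "yaw": 0, "jaw": 3}
    - {"tx": 0, "ty": 0, "tz": 0, "yaw": 0, "jaw": 3}
    - {"tx": 0, "ty": 0, "tz": 0, "yaw": 0, "jaw": 3}

```text
time_s: 16.07
tool_pos: [672.2, 28.2, 56.0]
tcp_rot: [0.026, 0.182, 0.983, -0.004]
contact_force: [1.3, -6.7, 15.6]
grip_width: 39.7
gripper_force: 66.1
```

```bash
cat > bar.py <<'E'
from h import *
def bar(f):
    g=cv2.cvtColor(f["color"],cv2.COLOR_RGB2GRAY).astype(float);o=[]
    for x in range(300,341):
        r0=176+(x-310)/3; rr=np.arange(int(r0)-6,int(r0)+8); w=np.clip(g[rr,x]-195,0,None)
        if w.sum()>20: o.append((x,(w*rr).sum()/w.sum()))
    o=np.array(o); p=np.polyfit(o[:,0]-340,o[:,1],1); return p,len(o),np.std(o[:,1]-np.polyval(p,o[:,0]-340))
E
python3 lev.py; python3 - <<'E'
from bar import *
from rig import grab_frame
f=grab_frame("side");pickle.dump(f,open("pics/side9.pkl","wb"))
print(bar(pickle.load(open("pics/side8.pkl","rb"))),bar(f))
E
```

```text
tcp [672.23  28.18  55.95] rad 247.10324871611047 ang 1.5083143303820634 XZ 246.6210600926233 15.429460290192509 y -1.1975373300879657 F along -x,y,z 3.607694164424788 -5.745194519326758 15.55274004376157 w 39.68698019173322 66.08113646507263 16.0667
[ 0.05 -0.02 -1.  ]
(array([  0.35112559, 186.64421117]), 41, np.float64(0.5904880937795612)) (array([  0.35778389, 186.90211727]), 41, np.float64(0.49323679677807986))
```

arm_command:
  steps:
    - {"tx": 0, "ty": 0, "tz": 0.15, "yaw": 0, "jaw": 3}
    - {"tx": 0, "ty": 0, "tz": 0.15, "yaw": 0, "jaw": 3}
    - {"tx": 0, "ty": 0, "tz": 0, "yaw": 0, "jaw": 3}

```text
time_s: 16.37
tool_pos: [672.3, 28.1, 55.1]
tcp_rot: [0.027, 0.181, 0.983, -0.004]
contact_force: [-1.3, -7.0, 24.6]
grip_width: 39.4
gripper_force: 67.4
```

```bash
python3 lev.py; python3 - <<'E'
from bar import *
from rig import grab_frame
f=grab_frame("side");pickle.dump(f,open("pics/side10.pkl","wb"))
print(bar(f))
E
```

```text
tcp [672.33  28.13  55.05] rad 247.1439057886451 ang 1.5119701805346564 XZ 246.71640643429862 14.53013986899839 y -1.2055029747766932 F along -x,y,z 1.2710271159925144 -7.028583836722952 24.643146789928178 w 39.384092841424305 67.39471793174744 16.3667
[ 0.05 -0.02 -1.  ]
(array([  0.35264226, 186.82299783]), 41, np.float64(0.375658681871594))
```

arm_command:
  steps:
    - {"tx": 0, "ty": 0, "tz": 0.05, "yaw": 0, "jaw": 3}
    - {"tx": 0, "ty": 0, "tz": 0, "yaw": 0, "jaw": 3}
    - {"tx": 0, "ty": 0, "tz": 0, "yaw": 0, "jaw": 3}
    - {"tx": 0, "ty": 0, "tz": 0, "yaw": 0, "jaw": 3}
    - {"tx": 0, "ty": 0, "tz": 0, "yaw": 0, "jaw": 3}
    - {"tx": 0, "ty": 0, "tz": 0, "yaw": 0, "jaw": 3}
    - {"tx": 0, "ty": 0, "tz": 0, "yaw": 0, "jaw": 3}
    - {"tx": 0, "ty": 0, "tz": 0, "yaw": 0, "jaw": 3}
    - {"tx": 0, "ty": 0, "tz": 0, "yaw": 0, "jaw": 3}
    - {"tx": 0, "ty": 0, "tz": 0, "yaw": 0, "jaw": 3}
    - {"tx": 0, "ty": 0, "tz": 0, "yaw": 0, "jaw": 3}
    - {"tx": 0, "ty": 0, "tz": 0, "yaw": 0, "jaw": 3}

```text
time_s: 17.42
tool_pos: [672.4, 28.1, 54.9]
tcp_rot: [0.027, 0.181, 0.983, -0.004]
contact_force: [-2.4, -6.0, 26.6]
grip_width: 39.3
gripper_force: 67.5
```

```bash
python3 - <<'E'
from h import *
from rig import sensors
s=sensors.state();T=tool(s);np.set_printoptions(precision=2,suppress=True)
print(s["tool_pos"],s["contact_force"],s["time_s"])
# return: pad path, from a=1.512 (held radius 247 model shifts) back to home pad/TCP position at grasp, arc in tool axes
P0=np.array([442.9,117.5,286.1]);P1=s["tool_pos"]
# circle through start/end with mid points logged: fit center in plane
u=np.array([-.933,.358,0])
L=np.array([P0,[546.2,77.19,258.31],[629.01,44.92,182.41],[664.41,31.17,103.57],[670.78,28.7,70.14],P1])
X=-(L-P0)@u;Z=L[:,2]
A=np.c_[2*X,2*Z,np.ones(len(X))];c=np.linalg.lstsq(A,X**2+Z**2,rcond=None)[0];R=np.sqrt(c[2]+c[0]**2+c[1]**2)
print("c",c[:2],"R",R,"res",np.hypot(X-c[0],Z-c[1])-R)
a=np.arctan2(X-c[0],Z-c[1]);print("ang",a)
t=np.linspace(a[-1],a[0],27)
Q=P0[None]-(c[0]+R*np.sin(t))[:,None]*u; Q[:,2]=c[1]+R*np.cos(t); 
D=np.diff(Q,axis=0)@T/10;print(D, D.sum(0))
E
```

```text
[672.36  28.13  54.94] [-2.41 -6.   26.63] 17.4167
c [-3.29 35.93] R 250.11994191134366 res [ 0.07 -0.18  0.14  0.06 -0.07 -0.02]
ang [0.01 0.47 0.95 1.3  1.43 1.49]
[[ 0.07  0.   -1.42]
 [ 0.15  0.   -1.42]
 [ 0.23  0.   -1.41]
 [ 0.31  0.   -1.39]
 [ 0.39  0.   -1.37]
 [ 0.47  0.   -1.35]
 [ 0.54  0.   -1.32]
 [ 0.62  0.   -1.28]
 [ 0.69  0.   -1.25]
 [ 0.76  0.   -1.2 ]
 [ 0.83  0.   -1.16]
 [ 0.89  0.   -1.11]
 [ 0.95  0.   -1.06]
 [ 1.01  0.   -1.  ]
 [ 1.07  0.   -0.94]
 [ 1.12  0.   -0.88]
 [ 1.17  0.   -0.81]
 [ 1.21  0.   -0.75]
 [ 1.25  0.   -0.68]
 [ 1.29  0.   -0.6 ]
 [ 1.32  0.   -0.53]
 [ 1.35  0.   -0.45]
 [ 1.37  0.   -0.38]
 [ 1.39  0.   -0.3 ]
 [ 1.41  0.   -0.22]
 [ 1.42  0.   -0.14]] [ 23.31   0.08 -24.4 ]
```

arm_command:
  steps:
    - {"tx": 0, "ty": 0, "tz": -0.4, "yaw": 0, "jaw": 3}
    - {"tx": 0.07, "ty": 0, "tz": -1.2, "yaw": 0, "jaw": 3}
    - {"tx": 0.15, "ty": 0.01, "tz": -1.42, "yaw": 0, "jaw": 3}
    - {"tx": 0.23, "ty": 0.01, "tz": -1.41, "yaw": 0, "jaw": 3}
    - {"tx": 0.31, "ty": 0.01, "tz": -1.39, "yaw": 0, "jaw": 3}
    - {"tx": 0.39, "ty": 0.01, "tz": -1.37, "yaw": 0, "jaw": 3}
    - {"tx": 0.47, "ty": 0.01, "tz": -1.35, "yaw": 0, "jaw": 3}
    - {"tx": 0.54, "ty": 0.01, "tz": -1.32, "yaw": 0, "jaw": 3}
    - {"tx": 0.62, "ty": 0.01, "tz": -1.28, "yaw": 0, "jaw": 3}
    - {"tx": 0.69, "ty": 0.01, "tz": -1.25, "yaw": 0, "jaw": 3}
    - {"tx": 0.76, "ty": 0.01, "tz": -1.2, "yaw": 0, "jaw": 3}
    - {"tx": 0.83, "ty": 0.01, "tz": -1.16, "yaw": 0, "jaw": 3}

```text
time_s: 18.42
tool_pos: [616.2, 49.9, 194.9]
tcp_rot: [0.023, 0.181, 0.983, -0.005]
contact_force: [0.3, -5.4, 2.2]
grip_width: 39.1
gripper_force: 62.7
```

arm_command:
  steps:
    - {"tx": 0.89, "ty": 0.01, "tz": -1.11, "yaw": 0, "jaw": 3}
    - {"tx": 0.95, "ty": 0.01, "tz": -1.06, "yaw": 0, "jaw": 3}
    - {"tx": 1.01, "ty": 0.01, "tz": -1.0, "yaw": 0, "jaw": 3}
    - {"tx": 1.07, "ty": 0.01, "tz": -0.94, "yaw": 0, "jaw": 3}
    - {"tx": 1.12, "ty": 0.01, "tz": -0.88, "yaw": 0, "jaw": 3}
    - {"tx": 1.17, "ty": 0.01, "tz": -0.81, "yaw": 0, "jaw": 3}
    - {"tx": 1.21, "ty": 0.01, "tz": -0.75, "yaw": 0, "jaw": 3}
    - {"tx": 1.25, "ty": 0.01, "tz": -0.68, "yaw": 0, "jaw": 3}
    - {"tx": 1.29, "ty": 0, "tz": -0.6, "yaw": 0, "jaw": 3}

```text
time_s: 19.17
tool_pos: [517.6, 88.3, 267.3]
tcp_rot: [0.02, 0.181, 0.983, -0.004]
contact_force: [-2.9, -4.9, -1.7]
grip_width: 39.2
gripper_force: 60.5
```

```bash
python3 lev.py
```

```text
tcp [517.59  88.34 267.3 ] rad 240.82699258435446 ang 0.3430982896509237 XZ 81.01574493471114 226.79084952858778 y -0.36928970471265365 F along -x,y,z -0.9971814864983973 -5.624630599798745 -1.7270246962912321 w 39.18752675105206 60.54996192455292 19.1667
[ 0.04 -0.02 -1.  ]
```

arm_command:
  steps:
    - {"tx": 1.3, "ty": 0, "tz": -0.6, "yaw": 0, "jaw": 3}
    - {"tx": 1.3, "ty": 0, "tz": -0.5, "yaw": 0, "jaw": 3}
    - {"tx": 1.3, "ty": 0, "tz": -0.42, "yaw": 0, "jaw": 3}
    - {"tx": 1.3, "ty": 0, "tz": -0.33, "yaw": 0, "jaw": 3}
    - {"tx": 1.2, "ty": 0, "tz": -0.23, "yaw": 0, "jaw": 3}
    - {"tx": 0.9, "ty": 0, "tz": -0.12, "yaw": 0, "jaw": 3}
    - {"tx": 0.6, "ty": 0, "tz": -0.03, "yaw": 0, "jaw": 3}
    - {"tx": 0, "ty": 0, "tz": 0, "yaw": 0, "jaw": 3}
    - {"tx": 0, "ty": 0, "tz": 0, "yaw": 0, "jaw": 3}

```text
time_s: 19.92
tool_pos: [446.7, 116.0, 283.3]
tcp_rot: [0.022, 0.181, 0.983, -0.005]
contact_force: [9.9, -5.6, -31.7]
grip_width: 39.3
gripper_force: 56.7
```

```bash
python3 lev.py
```

```text
tcp [446.75 115.95 283.31] rad 242.8456325193062 ang 0.02040103941555422 XZ 4.953959662576836 242.79509780340186 y 0.0429532582925279 F along -x,y,z 11.274503734276998 -1.6685530778982738 -31.67861339920804 w 39.3155859164377 56.74181520938873 19.9167
[ 0.04 -0.02 -1.  ]
```

arm_command:
  steps:
    - {"tx": 0, "ty": 0, "tz": 0.2, "yaw": 0, "jaw": 3}
    - {"tx": 0, "ty": 0, "tz": 0.2, "yaw": 0, "jaw": 3}
    - {"tx": 0, "ty": 0, "tz": 0, "yaw": 0, "jaw": 3}

```text
time_s: 20.17
tool_pos: [447.2, 115.9, 283.2]
tcp_rot: [0.023, 0.181, 0.983, -0.005]
contact_force: [5.2, -6.1, -12.6]
grip_width: 39.2
gripper_force: 59.1
```

```bash
python3 lev.py
```

```text
tcp [447.16 115.85 283.2 ] rad 242.73906638548868 ang 0.021974304679403457 XZ 5.333592939437102 242.6804630291756 y 0.0719737029831857 F along -x,y,z 7.036171452995397 -3.830881620424968 -12.604359020915702 w 39.24086196596718 59.098010659217834 20.1667
[ 0.04 -0.02 -1.  ]
```

arm_command:
  steps:
    - {"tx": 0.2, "ty": 0, "tz": 0.1, "yaw": 0, "jaw": 3}
    - {"tx": 0, "ty": 0, "tz": 0.1, "yaw": 0, "jaw": 3}
    - {"tx": 0, "ty": 0, "tz": 0, "yaw": 0, "jaw": 3}

```text
time_s: 20.42
tool_pos: [447.1, 115.9, 283.2]
tcp_rot: [0.026, 0.181, 0.983, -0.005]
contact_force: [6.2, -8.3, -4.5]
grip_width: 39.5
gripper_force: 60.1
```

```bash
python3 lev.py; python3 - <<'E'
from h import *
from rig import grab_frame
A=pickle.load(open("pics/side0.pkl","rb"))["color"];B=grab_frame("side")["color"]
for y in range(134,172,6):
    a=cv2.cvtColor(A[y:y+1,276:304],cv2.COLOR_RGB2GRAY)[0];b=cv2.cvtColor(B[y:y+1,276:304],cv2.COLOR_RGB2GRAY)[0];print(y,a);print("   ",b)
E
```

```text
tcp [447.12 115.89 283.21] rad 242.7371844932876 ang 0.021365875141881 XZ 5.185897794233731 242.68178176327143 y 0.08231580259626763 F along -x,y,z 8.703637386265557 -5.525586743858933 -4.4563761785033655 w 39.485461106018256 60.09575843811035 20.4167
[ 0.05 -0.02 -1.  ]
134 [167 160 153 154 153 152 155 154 152 152 147 140 134 130 118 136 167 178
 178 177 175 178 170 159 153 151 151 150]
    [175 176 174 176 176 180 177 176 173 174 152 139 130 125 117 144 172 178
 178 175 176 178 177 177 176 177 178 176]
140 [150 152 152 150 151 151 152 149 151 149 143 141 138 128 117 139 150 151
 151 152 151 154 152 151 149 149 151 150]
    [176 174 174 175 176 177 176 176 177 165 148 140 140 126 125 161 174 177
 178 176 175 179 177 176 174 176 173 173]
146 [149 150 148 151 152 152 154 154 151 145 137 138 135 121 129 143 152 151
 148 149 149 151 149 150 151 150 150 153]
    [175 172 174 176 179 178 177 178 170 158 145 141 128 117 136 159 161 154
 149 148 151 149 150 150 148 146 148 151]
152 [175 174 176 178 176 176 174 175 168 153 141 140 130 130 133 107  75  62
  60  86 133 147 148 149 149 146 149 149]
    [150 152 151 149 152 151 151 148 143 139 143 139 128 128 131 106  72  59
  64  99 134 146 148 151 149 149 149 147]
158 [181 180 184 177 179 179 179 175 160 146 140 137 120 136 164 177 174 176
 176 176 174 175 175 173 174 173 165 160]
    [154 155 154 152 154 154 154 153 144 140 140 133 120 136 163 175 173 171
 159 147 151 149 149 150 150 150 150 150]
164 [180 178 176 177 176 175 179 174 153 139 141 129 120 157 173 176 177 176
 178 175 175 175 174 172 173 172 174 177]
    [178 177 176 180 176 178 174 175 152 139 136 128 125 160 173 174 173 161
 153 152 151 150 150 148 148 147 148 149]
170 [175 176 177 176 177 177 176 158 143 139 136 118 122 148 165 171 172 171
 174 175 178 175 174 173 175 176 179 179]
    [175 174 176 176 175 178 175 159 144 137 133 117 123 145 167 172 167 159
 158 153 153 151 146 149 152 154 151 152]
```

arm_command:
  squeeze: 20
  steps:
    - {"tx": 0, "ty": 0, "tz": 0.05, "yaw": 0, "jaw": 3}
    - {"tx": 0, "ty": 0, "tz": 0, "yaw": 0, "jaw": 3.9}
    - {"tx": 0, "ty": 0, "tz": 0, "yaw": 0, "jaw": 4.3}
    - {"tx": 0, "ty": 0, "tz": 0, "yaw": 0, "jaw": 5}
    - {"tx": 0, "ty": 0, "tz": 0, "yaw": 0, "jaw": 6.5}
    - {"tx": 0, "ty": 0, "tz": 0, "yaw": 0, "jaw": 8}
    - {"tx": 0, "ty": 0, "tz": 0, "yaw": 0, "jaw": 8}
    - {"tx": 0, "ty": 0, "tz": 0, "yaw": 0, "jaw": 8}

```text
time_s: 21.13
tool_pos: [443.1, 118.3, 280.2]
tcp_rot: [0.021, 0.181, 0.983, -0.003]
contact_force: [-0.4, -0.0, -0.1]
grip_width: 80.0
gripper_force: 0.0
```

arm_command:
  steps:
    - {"tx": 0, "ty": 0, "tz": -2, "yaw": 0, "jaw": 8}
    - {"tx": 0, "ty": 0, "tz": -3, "yaw": 0, "jaw": 8}
    - {"tx": 0, "ty": 0, "tz": -3, "yaw": 0, "jaw": 8}
    - {"tx": 0, "ty": 0, "tz": -3, "yaw": 0, "jaw": 8}
    - {"tx": -3.5, "ty": 0, "tz": 0, "yaw": 0, "jaw": 8}
    - {"tx": -3.5, "ty": 0, "tz": 0, "yaw": 0, "jaw": 8}
    - {"tx": -3.5, "ty": 0, "tz": 0, "yaw": 0, "jaw": 8}
    - {"tx": 0, "ty": 0, "tz": 0, "yaw": 0, "jaw": 8}
    - {"tx": 0, "ty": 0, "tz": 0, "yaw": 0, "jaw": 8}
    - {"tx": 0, "ty": 0, "tz": 0, "yaw": 0, "jaw": 8}

```text
time_s: 21.97
tool_pos: [536.3, 82.3, 393.5]
tcp_rot: [0.019, 0.181, 0.983, -0.003]
contact_force: [-1.0, -0.0, 0.6]
grip_width: 80.2
gripper_force: 0.0
```

```bash
python3 lev.py; python3 - <<'E'
from h import *
from rig import grab_frame
np.set_printoptions(precision=1,suppress=True)
f=grab_frame("wrist");pickle.dump(f,open("pics/w11.pkl","wb"));g=cv2.cvtColor(f["color"],cv2.COLOR_RGB2GRAY);cv2.imwrite("pics/w11.png",f["color"][:,:,::-1])
f7=pickle.load(open("pics/w7.pkl","rb"));g7=cv2.cvtColor(f7["color"],cv2.COLOR_RGB2GRAY)
u=np.array([-.933,.358,0]);v=np.array([.358,.933,0]);N=np.array([553.4,75,0])
for ff,G in ((f7,g7),(f,g)):
    for h in (57,64): print(h,w2p(ff,[N+[0,0,h]+a*33*u+b*11*v for a,b in ((1,-1),(1,1),(-1,1),(-1,-1))]).ravel())
    for m in (120,):
        n,_,st,ce=cv2.connectedComponentsWithStats((G>m).astype(np.uint8))
        print([tuple(np.round(ce[i],1)) for i in range(1,n) if 4<st[i,4]<150 and 290<ce[i][0]<345 and 100<ce[i][1]<200])
S=grab_frame("side")["color"];A=pickle.load(open("pics/side0.pkl","rb"))["color"]
t=A[112:172,278:298];r=cv2.matchTemplate(S[102:182,268:308],t,cv2.TM_CCOEFF_NORMED);print("lever",cv2.minMaxLoc(r)[1],cv2.minMaxLoc(r)[3],"(10,10)=home")
E
```

```text
tcp [536.26  82.3  393.53] rad 367.0783665260566 ang 0.2776407097264402 XZ 100.61158179613057 353.02101464348897 y 0.6498744561544701 F along -x,y,z -0.9371365816179321 -0.3938232971076845 0.5945154862178548 w 80.23384232448768 0.0 21.9667
[ 0.04 -0.01 -1.  ]
57 [308.9 127.7 325.2 127.7 324.7 174.9 309.1 174.8]
64 [308.8 128.4 325.4 128.5 324.8 176.3 309.  176.2]
[(np.float64(308.5), np.float64(128.5)), (np.float64(325.1), np.float64(128.3)), (np.float64(336.9), np.float64(145.0)), (np.float64(336.4), np.float64(160.0)), (np.float64(335.5), np.float64(167.6)), (np.float64(308.8), np.float64(176.2)), (np.float64(324.6), np.float64(176.4))]
57 [308.  128.1 323.9 128.1 323.4 174.  308.3 173.9]
64 [307.9 128.8 324.  128.9 323.5 175.3 308.2 175.2]
[(np.float64(307.8), np.float64(128.0)), (np.float64(323.5), np.float64(128.0)), (np.float64(338.0), np.float64(145.0)), (np.float64(333.3), np.float64(148.7)), (np.float64(334.3), np.float64(164.7)), (np.float64(308.0), np.float64(174.0)), (np.float64(323.0), np.float64(173.8))]
lever 0.9321664571762085 (10, 10) (10,10)=home
```

The lid screws now sit at the pressed height: they matched z = 64 mm before the press and match 57 mm now. The lever is home and the gripper is clear, so I'm handing in.

```bash
python3 -c "
from rig import env
print(env.hand_in())"
```

```text
the job is handed in; nothing more can be done
None
```

The module is in the nest with its lid pressed home (wrist-camera check: about 7 mm lower than before), the lever is back at its home position, the gripper is clear of everything, and the job was handed in at about 22 s.

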